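# Tip one bay of a specimen tray into a dish

### The arm

A 6-joint arm with a two-finger parallel gripper is mounted at the origin on a cart in front of the work surface, level with it; the furniture and walls round the work are solid. World frame = base frame: x ahead of the robot, y to its left, z up, the work surface at z = 0. Lengths are in m, angles in rad, forces in N, time in s.
With the tool pointing down it reaches from about 0.35 to 0.975 m from the base axis. Payload 4.9 kg.
Tool frame: the origin (TCP) lies at the very end of the fingers, on their centre line; the grasp point (between the pads) lies 19 mm behind it; z points along the fingers, y is the line along which they close (so a half turn about z gives the same grasp; the last joint's range is limited). The gripper opens to 85 mm and grips with 20 to 120 N. Pads are 22 mm wide; open, the fingers measure 114 mm over their backs; the gripper's body (76 mm by 85 mm) begins 54 mm behind the grasp point. The pads swing forward as they close: fully open they stand 13 mm farther back than shut.
Start: joints at [-1.278, 0.053, 1.613, -0, 1.476, -0.119], TCP at [0.25, -0.573, 0.231] pointing down, gripper open.
Joint ranges: [-3.01, 3.01], [-1.01, 2.22], [0.06, 2.58], [-1.02, 4.17], [0.09, 2.62], [-3.14, 3.14]. Speed limits (rad/s): [2.57, 2.57, 3.14, 3.14, 3.14, 3.14].

### API

Orientations are given as a unit quaternion [w, x, y, z].
In Python, from plant import * gives the robot as it stands.
- The arm moves only by the tool jog_arm, never from a script. Its argument "moves" is a list that holds one entry, the list of rows, each a list of 7 numbers: the finger opening in cm, from 0 to 8.54, then the shift along the tool's x, y, z in cm, then the turn, a rotation vector about the tool's x, y, z in rad. A call has 1 to 20 rows; each row shifts and turns the commanded pose from where the row before left it, along the tool's axes as they then stand; what a row does not reach is not made up. A row lasts 1/12 s, in which the tool goes at most 41.7 mm and 7.16 degrees, less where a joint would pass 70% of its speed; a pose out of reach is approached as far as the arm can. A call is refused whole if a number of a shift passes 4.17 or a number of a turn 0.125, either way. A call with a gripper value outside its range is refused whole. The fingers move at their own pace and stop on an object; the grip force is fixed at half the most. Time passes only in rows, so rows that do not move let the fingers close. It gives the time, the measured TCP pose, the force, the opening and the grip force at its end, in the units of the state.
- state(): the state, without advancing time (a new reading comes with each control period).
- grab_frame(name): name is "scene" or "top" or "wrist"; returns a dict with "color" (384x512x3 uint8, blue, green, red), "depth" (384x512 float32, m along the optical axis (not along the pixel's ray), 0 where there is no reading), "fx", "fy", "cx", "cy" (pixels), "R" (3x3) and "t" (3): a world point X has camera coordinates R X + t. Camera axes: x right, y down, z forward; pixel columns grow to the right and rows downward; lengths in m; the calibration is good to about 2 mm. A picture is of the moment at which its call begins.
- job_done(): hands the job in; it is judged then, once.
Trained networks look in a picture, given as the dict that the camera call returned (one of the last four; its "shot" number tells which), for a name from the list of things; names that differ only in an ending like _2 or _b are one class to them, and where a whole thing is asked for, a point or a joint stands for the part that bears it (a point fixed in the world has none). Each returns a list of dicts, best first, with "p" (0 to 1); they miss things now and then, are a little off and sometimes report something else, mostly with a low value. They report only what shows in the picture. A call takes as long as a camera call.
- recognise(name, picture): "rect" ([centre column, centre row, width, height] in pixels, round what is visible of it).
- regions_of(name, picture): "pixels" (384x512 bool, what is visible of it) and "rect" ([centre column, centre row, width, height] in pixels, round what is visible of it).
The state is a dict: "time": time; "joint_pos": joint angles; "joint_vel": joint speeds; "joint_efforts": joint torques, N m; "tool_pos": TCP position; "tool_rot": TCP orientation; "contact_force": force on the tool from outside, world axes, zero at the start; "ft_torque": the same for the moment, N m; "gripper_width": opening from 0.0 (shut) to 1.0 (fully open); "grasp_force": force on a finger pad.
Only numpy, scipy, OpenCV 4.12 (cv2) and the standard library are available. Lean on these libraries where they do the work, as an engineer would, in place of code of your own. Each camera call takes 0.05 s, during which the arm holds its last target. There are 200 camera calls.

### The job

Pick up the divided specimen tray by its post, and tip it on one corner so that only the bay with the pair of small specimens empties, through its own corner gap, into the square steel dish. Let the pair slide out gently from close above the dish, never touching them with the fingers, and keep everything else in the tray. Then set the tray back down level on the bench top beside the dish and let go, leaving the dish, the loupe, the square block and the tweezers where they are.

Things in the scene. Friction and masses are not known exactly. Their poses are not given: they have to be found in the camera images.
- tray: Loose square aluminium tray, 132 x 132 mm, about 0.3 kg, walls 3 mm thick, tops 24 mm above its underside. Two crossing dividers, as high, make four equal bays, one per corner. At each corner both outer walls stop 26 mm short, so each bay has one gap 36 mm wide, flush with the floor. Origin: centre of the underside; x, y along the walls; corners at (+-66, +-66) mm. Starts flat, at any yaw.
- tray_post (a point): Top centre of the tray's grip post: square, black, 20 x 20 mm, upright at the tray's centre, faces parallel to the walls; this point is 84 mm above the tray's underside. It can be gripped across either pair of faces.
- tray_floor (a point): Centre of the tray's flat floor, 4 mm above its underside. Specimens lie loose on it and start to slide only when it slopes about 25 to 36 degrees (friction is hidden and differs each time): tip slowly and watch.
- dish: Loose square open steel dish, 110 x 110 mm outside (118 mm over its rolled rim), 28 mm high, 3 mm wall and floor, 0.5 kg; origin: centre of the underside, z up. Left in place (within 25 mm) and flat.
- puck_a: One of the two small specimens: black moulded mount with its polished metal face up, 22 mm diameter, 14 mm high, 20 g; origin: centre of its underside. The two small ones lie together in one bay of the tray.
- puck_b: The other small specimen: black moulded mount with its polished metal face up, 22 mm diameter, 14 mm high, 20 g; origin: centre of its underside. In the same bay as the first.
- large_a: Large specimen: black moulded mount with its polished metal face up, 30 mm diameter, 17 mm high, alone in a bay; stays in the tray. Origin: centre of its underside.
- large_b: Large specimen: black moulded mount with its polished metal face up, 30 mm diameter, 15 mm high, alone in a bay; stays in the tray. Origin: centre of its underside.
- spot_anvil: Small plain grey steel cylinder, 21 mm diameter, 20 mm high, alone in a bay; stays in the tray. Origin: centre of its underside.
- loupe: Loose black stand loupe, 38 mm diameter, 32 mm high, standing behind the work; bystander. Origin: centre of its underside.
- square_block: Loose square steel reference block, 44 x 44 x 10 mm, lying behind the work; bystander. Origin: centre of its underside.
- tweezers: Loose steel tweezers, 13 x 130 x 9 mm, long axis y, lying near the front edge at the left; bystander. Origin: centre of the underside.
- tester_corner (a point): Fixed point at z = 0: right front corner of the tall hardness tester (pale casing, 0.76 m high), filling all to the left (+y) of it; a knob juts 26 mm from that side 0.6 m up. Behind, a hand lever press is at x 0.70 to 0.84, y 0.20 to 0.30; its lever reaches to x 0.64 at 0.27 m height. A brown case, 53 mm high, is at x 0.66 to 0.77, y -0.15 to 0.01.

How it is judged:
By the outcome, as a careful person would: the job done as asked, in the order asked, and still so for the second after the job is handed in, with the robot touching nothing.
It also fails if it takes over 61 s, if anything falls off the work surface, if the arm or the gripper's body presses on something with over 40 N, if the wrist force passes 120 N, or if a joint passes its speed limit or range.

## Working session

There is one attempt and no reset: what is moved stays moved. The work goes in short steps, Python scripts to look and compute and a tool call to move; the robot and the scene stay as the last step left them, time stands still between calls to the robot, and variables do not carry over. Pictures are saved under pics/ and viewed, at most 10 in all, crops included, and the job is handed in when it is done.

Besides the shell and the picture viewer there is one more tool, called after "Emit:" as a command line: name --argument value ..., lists and objects as JSON in quotes. jog_arm: Moves the arm, as the interface text tells. Its arguments: {"type":"object","properties":{"moves":{"type":"array"}},"required":["moves"]}

```bash
mkdir -p pics; ls; cat > h.py <<'E'
from plant import *
import numpy as np, cv2
from scipy.spatial.transform import Rotation as Ro
def world(f,u,v,d):
    p=np.stack([(np.asarray(u)-f['cx'])/f['fx']*d,(np.asarray(v)-f['cy'])/f['fy']*d,d],-1)
    return (p-f['t'])@f['R']
def proj(f,X):
    c=np.asarray(X)@f['R'].T+f['t']; return np.stack([c[...,0]/c[...,2]*f['fx']+f['cx'],c[...,1]/c[...,2]*f['fy']+f['cy']],-1)
def pts(f,m):
    v,u=np.nonzero(m&(f['depth']>0)); return world(f,u,v,f['depth'][v,u])
E
python3 - <<'E'
from h import *
s=state(); print(s)
for n in ("scene","top"):
    f=grab_frame(n); cv2.imwrite(f'pics/{n}0.png',f['color'])
    print(n,-f['R'].T@f['t'],f['R'][2])
    for o in ("tray","tray_post","dish","puck_a","large_a","spot_anvil","loupe","square_block","tweezers"):
        for r in regions_of(o,f)[:3]:
            P=pts(f,r['pixels'])
            if len(P): print(o,round(r['p'],2),np.round(r['rect']),np.round(np.median(P,0),3),np.round(P.min(0),3),np.round(P.max(0),3))
E
```

```text
pics
{'time': 0.0, 'joint_pos': array([-1.27800671e+00,  5.33609502e-02,  1.61425968e+00, -1.17401917e-05,
        1.47600478e+00, -1.18970724e-01]), 'joint_vel': array([ 0.00051587,  0.00041917, -0.00195425,  0.00019785, -0.00038158,
        0.00039902]), 'joint_efforts': array([-8.26637206e-04, -3.93675971e+01, -3.70178890e+01, -1.89704037e-04,
        6.92932677e-03,  3.01460030e-07]), 'tool_pos': array([ 0.24997628, -0.57216668,  0.23008098]), 'tool_rot': array([-1.01203528e-03,  9.78880811e-01,  2.04429264e-01, -9.40428573e-05]), 'contact_force': array([ 0.61687709,  0.19446034, -0.46896689]), 'ft_torque': array([ 0.00855799, -0.06298859,  0.07104871]), 'grasp_force': 0.0, 'gripper_width': 1.004035202711518}
scene [-0.19511124 -0.2374683   0.46575325] [ 0.80407613  0.41612149 -0.42462275]
tray 0.87 [330. 252.  90.  65.] [ 0.465 -0.088  0.014] [ 0.387 -0.168 -0.002] [0.635 0.005 0.086]
tray_post 0.89 [330. 254.  90.  60.] [ 0.465 -0.087  0.014] [ 0.387 -0.168 -0.002] [0.598 0.007 0.086]
dish 0.63 [246. 218.  44.  34.] [0.544 0.146 0.009] [ 0.471  0.096 -0.   ] [0.594 0.204 0.029]
[... 684 characters left out ...]
.99829787]
tray 0.68 [325. 211.  66.  62.] [ 0.475 -0.078  0.005] [ 0.392 -0.166 -0.003] [0.563 0.006 0.088]
tray 0.3 [233. 188.  48.  48.] [0.532 0.165 0.004] [ 0.468  0.099 -0.003] [0.593 0.226 0.033]
tray_post 0.64 [326. 209.  63.  62.] [ 0.475 -0.08   0.005] [ 0.392 -0.166 -0.003] [0.563 0.006 0.088]
dish 0.56 [235. 186.  50.  49.] [0.531 0.165 0.004] [ 0.468  0.102 -0.003] [0.593 0.224 0.033]
large_a 0.43 [320. 192.  14.  11.] [ 0.519 -0.064  0.019] [ 0.509 -0.078  0.014] [ 0.533 -0.049  0.025]
loupe 0.74 [268. 125.  15.  14.] [0.689 0.077 0.028] [0.675 0.061 0.001] [0.708 0.093 0.035]
square_block 0.63 [243. 121.  21.  20.] [0.711 0.143 0.01 ] [ 0.684  0.116 -0.003] [0.74  0.168 0.016]
```

```bash
python3 - <<'E'
import cv2, numpy as np
a=cv2.imread('pics/top0.png')[90:260,190:390]; b=cv2.imread('pics/scene0.png')[130:310,200:400]
a=cv2.resize(a,(640,544),interpolation=3); b=cv2.resize(b,(640,576),interpolation=3)
cv2.imwrite('pics/a.png',a);cv2.imwrite('pics/b.png',b)
E
```

```text
(no output)
```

View pics/a.png

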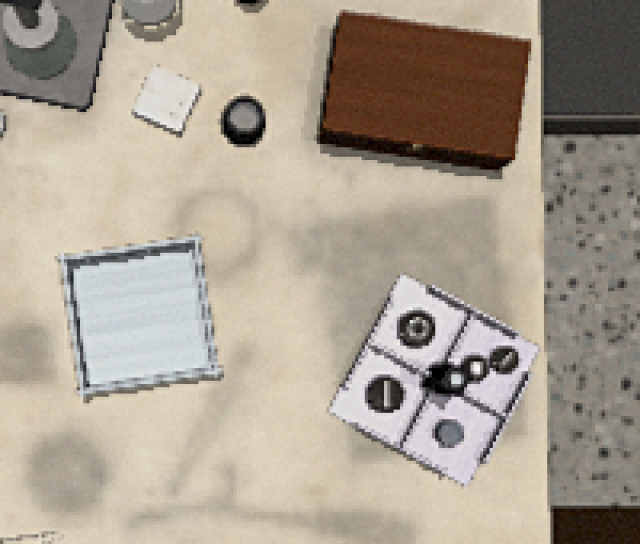

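View pics/b.png

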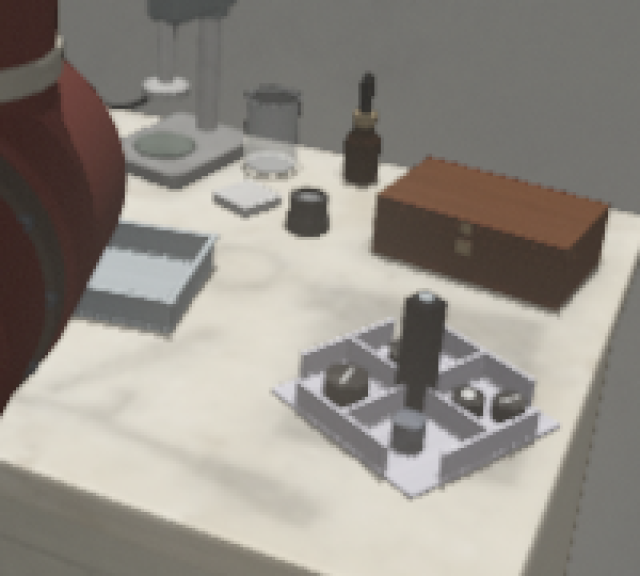

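View pics/scene0.png

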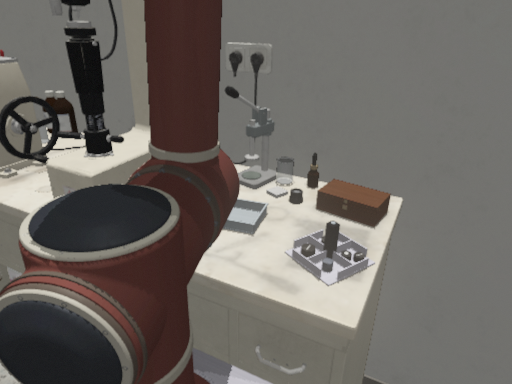

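Top crop: the dish is left at crop (140,318), the tray right at (434,380). The pair is in the bay whose corner points right, at crop (537,348). The large ones are in the top and left bays and the anvil is in the bottom bay. The scene crop agrees. Next I measure the poses precisely.

```bash
python3 - <<'E'
from h import *
f=grab_frame("top"); g=grab_frame("scene")
# post top
for c in (f,g):
    r=regions_of("tray",c)[0]; P=pts(c,r['pixels'])
    T=P[P[:,2]>0.078]; print('post top',len(T),T.mean(0),T.min(0),T.max(0))
m=regions_of("tray",f)[0]['pixels'].astype(np.uint8)
P=pts(f,m>0)
cs=max(cv2.findContours(m,0,2)[0],key=cv2.contourArea)
(c,wh,a)=cv2.minAreaRect(cs); bx=cv2.boxPoints((c,wh,a))
def onplane(c,uv,z):
    uv=np.asarray(uv,float); d=np.stack([(uv[...,0]-c['cx'])/c['fx'],(uv[...,1]-c['cy'])/c['fy'],np.ones(uv.shape[:-1])],-1)@c['R']
    o=-c['R'].T@c['t']; return o+d*((z-o[2])/d[...,2])[...,None]
print('tray box',wh,onplane(f,bx,0.008).round(4).tolist())
for nm,r in (('dish',regions_of("dish",f)[0]),):
    m=r['pixels'].astype(np.uint8); cs=max(cv2.findContours(m,0,2)[0],key=cv2.contourArea)
    b=cv2.boxPoints(cv2.minAreaRect(cs)); w=onplane(f,b,0.028); print('dish',w.round(4).tolist(),w.mean(0))
# manual tray corners from the crop
u=np.array([[403,275],[537,348],[465,484],[330,410]])/3.2+[190,90]; w=onplane(f,u,0.004); print(w.round(4),w.mean(0))
u=np.array([[475,368],[503,360],[415,327],[385,393],[449,432]])/3.2+[190,90]; print(onplane(f,u,0.019).round(4))
for o in ("tester_corner","tweezers"):
  for c in (f,g):
    for r in recognise(o,c)[:2]: print(o,r)
# height map
D=f['depth']; v,u=np.mgrid[0:384,0:512]; X=world(f,u,v,D)
ok=(D>0)&(X[...,2]>0.15); 
for x0 in np.arange(0.2,0.95,0.1):
    s=ok&(abs(X[...,0]-x0)<.03)&(X[...,1]>0); print(round(x0,2), X[s][:,1].min() if s.any() else None, X[s][:,2].max() if s.any() else None)
E
```

```text
post top 68 [ 0.47691829 -0.07936345  0.08352493] [ 0.46457895 -0.09124805  0.07905622] [ 0.48906781 -0.0684403   0.08759823]
post top 80 [ 0.47208423 -0.08247183  0.08280142] [ 0.46212657 -0.09466672  0.07805287] [ 0.48600896 -0.0695672   0.08584716]
tray box (50.99924087524414, 50.53349304199219) [[0.4498, 0.0087, 0.008], [0.5683, -0.0553, 0.008], [0.5045, -0.1749, 0.008], [0.3866, -0.11, 0.008]]
dish [[0.5789, 0.2312, 0.028], [0.5978, 0.1173, 0.028], [0.4844, 0.0989, 0.028], [0.4661, 0.2122, 0.028]] [0.53179917 0.16489067 0.028     ]
[[ 0.5631 -0.0568  0.004 ]
 [ 0.5016 -0.1682  0.004 ]
 [ 0.3891 -0.106   0.004 ]
 [ 0.4508  0.0054  0.004 ]] [ 0.47616637 -0.08140022  0.004     ]
[[ 0.4849 -0.1123  0.019 ]
 [ 0.4914 -0.1355  0.019 ]
 [ 0.5188 -0.0634  0.019 ]
 [ 0.4648 -0.038   0.019 ]
 [ 0.4327 -0.0901  0.019 ]]Traceback (most recent call last):
  File "<stdin>", line 23, in <module>
ValueError: it knows: dish, large, loupe, puck, spot_anvil, square_block, tray, tray_floor, tray_post, tweezers
```

View pics/top0.png

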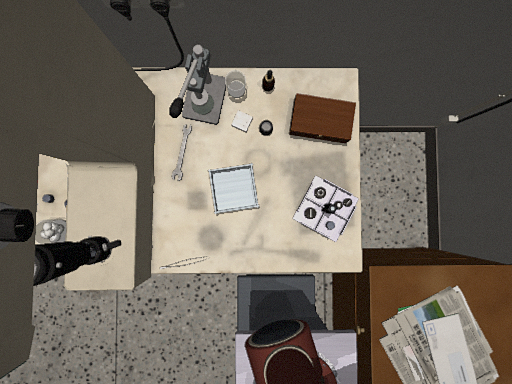

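Full top view: dish at (235,189), tray at (326,208), tweezers at (183,263), tester at the far left (columns below 155). The brown case is at (322,117), the press at (200,95), and the arm base is below. Next are the obstacle distances and how the wrist will lie.

```bash
python3 - <<'E'
from h import *
f=grab_frame("top")
D=f['depth']; v,u=np.mgrid[0:384,0:512]; X=world(f,u,v,D)
for zlo,zhi in ((.05,.2),(.2,.4),(.4,.9)):
  ok=(D>0)&(X[...,2]>zlo)&(X[...,2]<zhi)&(X[...,1]>0)&(X[...,0]>.2)
  for x0 in np.arange(0.25,0.95,0.1):
    s=ok&(abs(X[...,0]-x0)<.05); print(zlo,round(x0,2), X[s].min(0).round(3) if s.any() else None, s.sum())
r=recognise("tweezers",f); print(r[:1])
E
```

```text
0.05 0.25 [0.216 0.024 0.1  ] 11
0.05 0.35 [0.3   0.375 0.05 ] 2798
0.05 0.45 [0.4   0.374 0.05 ] 3863
0.05 0.55 [0.5   0.373 0.05 ] 3240
0.05 0.65 [0.6   0.001 0.05 ] 878
0.05 0.75 [0.7  0.   0.05] 1359
0.05 0.85 [0.8  0.   0.05] 5415
0.2 0.25 [0.2   0.    0.204] 2892
0.2 0.35 [0.363 0.398 0.2  ] 811
0.2 0.45 [0.4   0.391 0.201] 699
0.2 0.55 [0.579 0.375 0.2  ] 1543
0.2 0.65 [0.6   0.251 0.2  ] 2451
0.2 0.75 [0.7  0.22 0.2 ] 2109
0.2 0.85 [0.801 0.    0.2  ] 6735
0.4 0.25 [0.207 0.012 0.4  ] 579
0.4 0.35 [0.301 0.378 0.4  ] 3405
0.4 0.45 [0.4   0.351 0.4  ] 3484
0.4 0.55 [0.5   0.374 0.4  ] 4745
0.4 0.65 [0.6   0.373 0.4  ] 7219
0.4 0.75 [0.7   0.373 0.4  ] 2546
0.4 0.85 None 0
[]
```

```bash
cat >> h.py <<'E'
def cur():
    s=state(); q=s['tool_rot']; return np.array(s['tool_pos']),Ro.from_quat([q[1],q[2],q[3],q[0]]).as_matrix()
def rows(wps,g,p=None,R=None):
    """wps: list of (pos,Rot,n); straight, constant rate; prints rows"""
    if p is None: p,R=cur()
    out=[]
    for P,Q,n in wps:
        P=np.array(P); w=Ro.from_matrix(Q@R.T).as_rotvec(); p0,R0=p.copy(),R.copy()
        for i in range(1,n+1):
            tp=p0+(P-p0)*i/n; tR=Ro.from_rotvec(w*i/n).as_matrix()@R0
            sh=np.round(R.T@(tp-p)*100,2); tu=np.round(Ro.from_matrix(R.T@tR).as_rotvec(),3)
            p=p+R@sh/100; R=R@Ro.from_rotvec(tu).as_matrix(); out.append([g]+[float(x)+0. for x in sh]+[float(x)+0. for x in tu])
    print('end',p.round(4),'z',R[:,2].round(3),'x',R[:,0].round(3),'max',np.abs(np.array(out))[:,1:].max(0))
    print(str([out]).replace(' ',''))
    return p,R
def down(yaw):  # tool x at yaw, tool z down
    c,s=np.cos(yaw),np.sin(yaw); return np.array([[c,s,0],[s,-c,0],[0,0,-1]])
E
python3 - <<'E'
from h import *
f=grab_frame("wrist"); p,R=cur()
print('cam in tool',R.T@(-f['R'].T@f['t']-p),'axes',(f['R']@R).round(2).tolist())
rows([([.4757,-.0808,.17],down(np.radians(61.1)),20)],8.5)
E
```

```text
cam in tool [ 0.06585595  0.00071756 -0.14171847] axes [[-0.0, 1.0, 0.0], [-0.97, -0.0, -0.26], [-0.26, -0.0, 0.97]]
end [ 0.4757 -0.0808  0.17  ] z [ 0.  0. -1.] x [0.483 0.876 0.   ] max [2.69  1.8   0.31  0.    0.    0.033]
[[[8.5,2.02,-1.8,0.31,0.0,0.0,-0.033],[8.5,2.07,-1.74,0.3,0.0,0.0,-0.032],[8.5,2.13,-1.67,0.31,0.0,0.0,-0.033],[8.5,2.19,-1.59,0.31,0.0,0.0,-0.033],[8.5,2.24,-1.52,0.3,0.0,0.0,-0.033],[8.5,2.28,-1.45,0.31,0.0,0.0,-0.032],[8.5,2.33,-1.38,0.31,0.0,0.0,-0.033],[8.5,2.38,-1.3,0.3,0.0,0.0,-0.033],[8.5,2.41,-1.21,0.31,0.0,0.0,-0.033],[8.5,2.46,-1.14,0.31,0.0,0.0,-0.032],[8.5,2.49,-1.06,0.3,0.0,0.0,-0.033],[8.5,2.52,-0.98,0.31,0.0,0.0,-0.033],[8.5,2.55,-0.89,0.31,0.0,0.0,-0.032],[8.5,2.59,-0.81,0.3,0.0,0.0,-0.033],[8.5,2.6,-0.72,0.31,0.0,0.0,-0.033],[8.5,2.63,-0.64,0.3,0.0,0.0,-0.033],[8.5,2.65,-0.55,0.31,0.0,0.0,-0.032],[8.5,2.67,-0.47,0.31,0.0,0.0,-0.033],[8.5,2.68,-0.38,0.3,0.0,0.0,-0.033],[8.5,2.69,-0.29,0.31,0.0,0.0,-0.033]]]
```

```bash
python3 - <<'E'
from h import *
rows([([.4757,-.0808,.17],down(np.radians(-28.9)),19)],8.5)
E
```

```text
end [ 0.4757 -0.0808  0.17  ] z [ 0.  0. -1.] x [ 0.876 -0.483  0.   ] max [2.12  2.85  0.33  0.    0.    0.049]
[[[8.5,2.12,-1.9,0.32,0.0,0.0,0.048],[8.5,2.03,-1.99,0.33,0.0,0.0,0.048],[8.5,1.94,-2.1,0.32,0.0,0.0,0.049],[8.5,1.82,-2.18,0.32,0.0,0.0,0.048],[8.5,1.73,-2.27,0.32,0.0,0.0,0.048],[8.5,1.61,-2.35,0.33,0.0,0.0,0.048],[8.5,1.49,-2.42,0.32,0.0,0.0,0.049],[8.5,1.38,-2.5,0.32,0.0,0.0,0.048],[8.5,1.25,-2.56,0.32,0.0,0.0,0.048],[8.5,1.13,-2.61,0.33,0.0,0.0,0.048],[8.5,1.0,-2.67,0.32,0.0,0.0,0.048],[8.5,0.87,-2.71,0.32,0.0,0.0,0.049],[8.5,0.74,-2.75,0.33,0.0,0.0,0.048],[8.5,0.61,-2.78,0.32,0.0,0.0,0.048],[8.5,0.47,-2.81,0.32,0.0,0.0,0.048],[8.5,0.34,-2.83,0.32,0.0,0.0,0.049],[8.5,0.2,-2.84,0.33,0.0,0.0,0.048],[8.5,0.06,-2.85,0.32,0.0,0.0,0.048],[8.5,-0.07,-2.84,0.32,0.0,0.0,0.048]]]
```

Emit:
jog_arm --moves '[[[8.5, 2.1, -1.9, 0.32, 0, 0, 0.048], [8.5, 2.0, -2.0, 0.32, 0, 0, 0.048], [8.5, 1.9, -2.1, 0.32, 0, 0, 0.048], [8.5, 1.8, -2.2, 0.32, 0, 0, 0.048], [8.5, 1.7, -2.3, 0.32, 0, 0, 0.048], [8.5, 1.6, -2.35, 0.32, 0, 0, 0.048], [8.5, 1.5, -2.4, 0.32, 0, 0, 0.048], [8.5, 1.4, -2.5, 0.32, 0, 0, 0.048], [8.5, 1.25, -2.55, 0.32, 0, 0, 0.048], [8.5, 1.15, -2.6, 0.32, 0, 0, 0.048], [8.5, 1.0, -2.65, 0.32, 0, 0, 0.048], [8.5, 0.9, -2.7, 0.32, 0, 0, 0.049], [8.5, 0.75, -2.75, 0.32, 0, 0, 0.048], [8.5, 0.6, -2.8, 0.32, 0, 0, 0.048], [8.5, 0.5, -2.8, 0.32, 0, 0, 0.049], [8.5, 0.35, -2.8, 0.32, 0, 0, 0.049], [8.5, 0.2, -2.85, 0.32, 0, 0, 0.049], [8.5, 0.05, -2.85, 0.32, 0, 0, 0.048], [8.5, -0.05, -2.85, 0.32, 0, 0, 0.048], [8.5, 0, 0, 0, 0, 0, 0]]]'

```text
time: 3.12
tool_pos: [0.4757, -0.0777, 0.17]
tool_rot: [-0.001, 0.969, -0.248, -0.0]
contact_force: [-0.1, 0.8, 0.6]
gripper_width: 0.993
grasp_force: 0.0
```

```bash
python3 - <<'E'
from h import *
f=grab_frame("wrist"); cv2.imwrite('pics/w1.png',f['color']); p,R=cur(); print(p,R.round(3).tolist(),state()['time'],state()['joint_pos'].round(2))
for o in ("tray","puck","tray_post"):
    for r in regions_of(o,f)[:3]:
        P=pts(f,r['pixels']); print(o,round(r['p'],2),np.round(r['rect']),np.median(P,0).round(4))
        if o=='tray':
            T=P[(P[:,2]>.078)&(P[:,2]<.095)]; print('top',len(T),T.mean(0),T.min(0),T.max(0)); 
            if len(T)>20: print(cv2.minAreaRect((T[:,:2]*1000).astype(np.float32)))
E
```

```text
[ 0.47514345 -0.0794544   0.17016518] [[0.878, -0.48, -0.001], [-0.48, -0.878, 0.0], [-0.001, -0.0, -1.0]] 3.1667 [-0.32 -0.26  2.    0.    1.4   1.75]
tray 0.64 [287. 203.  18.  21.] [ 0.4363 -0.0918  0.0227]<stdin>:7: RuntimeWarning: Mean of empty slice.
  ret = um.true_divide(
Traceback (most recent call last):
ValueError: zero-size array to reduction operation minimum which has no identity
```

View pics/w1.png

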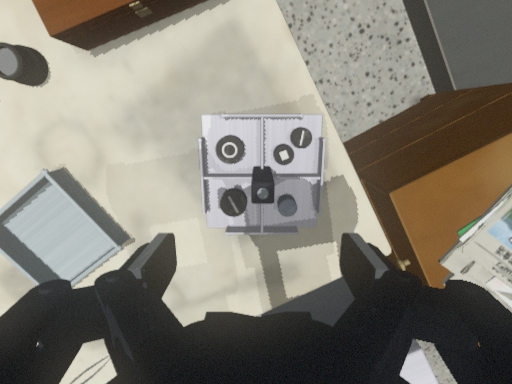

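Wrist view: the whole tray is square to the fingers, with the post top at about (263,192) between them. The pair is in the upper-right bay (284,154), (301,138) and the anvil in the lower right. I refine the post centre from depth.

```bash
python3 - <<'E'
from h import *
f=grab_frame("wrist"); p,R=cur(); print(p)
m=np.zeros((384,512),bool); m[140:230,230:300]=1
P=pts(f,m); T=P[(P[:,2]>.076)&(P[:,2]<.095)]; print(len(T),T.mean(0).round(4)); print(((T-p)@R).min(0).round(4),((T-p)@R).max(0).round(4))
print(cv2.minAreaRect((T[:,:2]*1000).astype(np.float32)))
# wall tops in tool frame
m[:]=0; m[105:245,190:335]=1; P=pts(f,m); W=P[(P[:,2]>.019)&(P[:,2]<.03)]; print('walls',cv2.minAreaRect((W[:,:2]*1000).astype(np.float32)))
F=P[(P[:,2]<.008)&(P[:,2]>.002)]; print(len(F))
E
```

```text
[ 0.47483027 -0.08139164  0.17058448]
525 [ 0.4775 -0.0829  0.0829]
[-0.0076 -0.0097  0.0847] [0.0122 0.0096 0.0945]
((476.881103515625, -82.490966796875), (19.32196807861328, 19.790029525756836), 61.143192291259766)
walls ((476.6851806640625, -82.40472412109375), (132.6400146484375, 132.6716766357422), 60.84282302856445)
8057
```

Emit:
jog_arm --moves '[[[8.5, 0.2, 0, 1.0, 0, 0, 0.005], [8.5, 0, 0, 1.5, 0, 0, 0], [8.5, 0, 0, 1.5, 0, 0, 0], [8.5, 0, 0, 1.5, 0, 0, 0], [8.5, 0, 0, 1.5, 0, 0, 0], [8.5, 0, 0, 1.5, 0, 0, 0], [8.5, 0, 0, 1.5, 0, 0, 0], [8.5, 0, 0, 1.2, 0, 0, 0], [8.5, 0, 0, 0.8, 0, 0, 0], [8.5, 0, 0, 0.4, 0, 0, 0], [4, 0, 0, 0, 0, 0, 0], [3, 0, 0, 0, 0, 0, 0], [2, 0, 0, 0, 0, 0, 0], [1.5, 0, 0, 0, 0, 0, 0], [1.5, 0, 0, 0, 0, 0, 0], [1.5, 0, 0, 0, 0, 0, 0], [1.5, 0, 0, 0, 0, 0, 0], [1.5, 0, 0, 0, 0, 0, 0]]]'

```text
time: 4.77
tool_pos: [0.4772, -0.0826, 0.0474]
tool_rot: [0.0, 0.968, -0.252, 0.001]
contact_force: [-1.1, -1.0, 5.0]
gripper_width: 0.224
grasp_force: 59.9
```

```bash
sed -i 's|i/n; tR=Ro.from_rotvec(w\*i/n)|e(i/n); tR=Ro.from_rotvec(w*e(i/n))|; s|    out=\[\]|    out=[]; e=(lambda s:s) if lin else (lambda s:.6*s+.4*s*s*(3-2*s)) if n_soft else (lambda s:s*s*(3-2*s))|; s|def rows(wps,g,p=None,R=None)|def rows(wps,g,p=None,R=None,lin=0,n_soft=0)|' h.py
cat >> h.py <<'E'
C=np.array([.5318,.1649]); D=np.radians(99.4); LT=np.array([.066,.066,.0434])
def pour(th,z,inset=.035,side=0.,d=D):
    """tool pose with lip at height z, inset m inside the rim's edge, floor sloping th deg"""
    u=np.array([np.cos(D),np.sin(D)]); n=np.array([-u[1],u[0]]); L=np.append(C+u*(inset-.059)+n*side,z)
    k=np.array([-np.sin(d),np.cos(d),0]); R=Ro.from_rotvec(k*np.radians(th)).as_matrix()@down(d+np.pi/4)
    return L-R@LT,R
E
python3 - <<'E'
from h import *
p,R=cur()
p,R=rows([([p[0],p[1],.152],R,12)],1.5)
P,Q=pour(0,.10); mid=Ro.from_rotvec([0,0,np.radians(86.7)]).as_matrix()@R
p,R=rows([(P,Q,38)] if 0 else [((p+P)/2,mid,18),(P,Q,18)],1.5,p,R,n_soft=1)
P,Q=pour(18,.036); print(P,Q.round(3).tolist()); rows([(P,Q,18)],1.5,p,R)
E
```

```text
end [ 0.4771 -0.0826  0.152 ] z [ 0.001 -0.001 -1.   ] x [ 0.873 -0.487  0.001] max [0.01 0.   1.3  0.   0.   0.  ]
[[[1.5,0.0,0.0,-0.21,0.0,0.0,0.0],[1.5,0.0,0.0,-0.57,0.0,0.0,0.0],[1.5,0.0,0.0,-0.85,0.0,0.0,0.0],[1.5,0.0,0.0,-1.08,0.0,0.0,0.0],[1.5,0.01,0.0,-1.23,0.0,0.0,0.0],[1.5,0.0,0.0,-1.29,0.0,0.0,0.0],[1.5,0.0,0.0,-1.3,0.0,0.0,0.0],[1.5,0.0,0.0,-1.22,0.0,0.0,0.0],[1.5,0.0,0.0,-1.08,0.0,0.0,0.0],[1.5,0.0,0.0,-0.86,0.0,0.0,0.0],[1.5,0.0,0.0,-0.57,0.0,0.0,0.0],[1.5,0.0,0.0,-0.2,0.0,0.0,0.0]]]
end [0.551  0.0491 0.1434] z [ 0.  0. -1.] x [-0.813  0.582 -0.   ] max [0.45  0.44  0.03  0.001 0.001 0.101]
[[[1.5,0.0,-0.28,0.02,0.0,0.0,-0.056],[1.5,0.02,-0.33,0.01,0.0,0.0,-0.066],[1.5,0.05,-0.37,0.03,0.0,0.0,-0.074],[1.5,0.08,-0.4,0.02,0.0,0.0,-0.082],[1.5,0.12,-0.42,0.02,0.001,0.0,-0.088],[1.5,0.16,-0.43,0.03,0.0,0.0,-0.094],[1.5,0.22,-0.44,0.03,0.0,0.0,-0.097],[1.5,0.26,-0.42,0.03,0.0,0.0,-0.099],[1.5,0.31,-0.39,0.03,0.0,0.0,-0.101],[1.5,0.34,-0.37,0.02,0.0,0.0,-0.1],[1.5,0.38,-0.32,0.03,0.0,0.0,-0.1],[1.5,0.4,-0.28,0.03,0.0,0.0,-0.097],[1.5,0.4,-0.23,0.03,0.001,0.0,-0.093],[1.5,0.4
[... 1035 characters left out ...]
.019 0.018 0.   ]
[[[1.5,0.01,0.01,0.03,0.002,-0.002,0.0],[1.5,0.03,0.03,0.1,0.006,-0.006,0.0],[1.5,0.06,0.06,0.15,0.008,-0.008,0.0],[1.5,0.07,0.06,0.19,0.012,-0.012,0.0],[1.5,0.08,0.09,0.23,0.014,-0.014,0.0],[1.5,0.1,0.1,0.25,0.016,-0.016,0.0],[1.5,0.12,0.12,0.27,0.017,-0.017,0.0],[1.5,0.12,0.12,0.29,0.018,-0.018,0.0],[1.5,0.14,0.13,0.29,0.018,-0.018,0.0],[1.5,0.13,0.14,0.28,0.019,-0.018,0.0],[1.5,0.14,0.14,0.27,0.018,-0.018,0.0],[1.5,0.14,0.14,0.25,0.017,-0.018,0.0],[1.5,0.13,0.13,0.23,0.015,-0.015,0.0],[1.5,0.12,0.12,0.19,0.014,-0.014,0.0],[1.5,0.1,0.1,0.16,0.012,-0.012,0.0],[1.5,0.08,0.08,0.13,0.009,-0.009,0.0],[1.5,0.05,0.05,0.07,0.005,-0.005,0.0],[1.5,0.02,0.02,0.03,0.002,-0.002,0.0]]]
```

Emit:
jog_arm --moves '[[[1.5, 0, 0, -0.2, 0, 0, 0], [1.5, 0, 0, -0.5, 0, 0, 0], [1.5, 0, 0, -0.85, 0, 0, 0], [1.5, 0, 0, -1.1, 0, 0, 0], [1.5, 0, 0, -1.3, 0, 0, 0], [1.5, 0, 0, -1.3, 0, 0, 0], [1.5, 0, 0, -1.3, 0, 0, 0], [1.5, 0, 0, -1.2, 0, 0, 0], [1.5, 0, 0, -1.1, 0, 0, 0], [1.5, 0, 0, -0.85, 0, 0, 0], [1.5, 0, 0, -0.5, 0, 0, 0], [1.5, 0, 0, -0.2, 0, 0, 0]]]'

```text
time: 5.77
tool_pos: [0.477, -0.0824, 0.1516]
tool_rot: [0.0, 0.968, -0.252, 0.001]
contact_force: [-0.7, 0.5, -4.9]
gripper_width: 0.226
grasp_force: 58.8
```

Emit:
jog_arm --moves '[[[1.5, 0, -0.28, 0.02, 0, 0, -0.056], [1.5, 0.02, -0.33, 0.02, 0, 0, -0.066], [1.5, 0.05, -0.37, 0.02, 0, 0, -0.074], [1.5, 0.08, -0.4, 0.02, 0, 0, -0.082], [1.5, 0.12, -0.42, 0.02, 0, 0, -0.088], [1.5, 0.16, -0.43, 0.03, 0, 0, -0.094], [1.5, 0.22, -0.44, 0.03, 0, 0, -0.097], [1.5, 0.26, -0.42, 0.03, 0, 0, -0.1], [1.5, 0.3, -0.4, 0.03, 0, 0, -0.1], [1.5, 0.35, -0.37, 0.02, 0, 0, -0.1], [1.5, 0.38, -0.32, 0.03, 0, 0, -0.1], [1.5, 0.4, -0.28, 0.03, 0, 0, -0.097], [1.5, 0.4, -0.23, 0.03, 0, 0, -0.093], [1.5, 0.4, -0.18, 0.02, 0, 0, -0.088], [1.5, 0.39, -0.13, 0.03, 0, 0, -0.082], [1.5, 0.36, -0.1, 0.02, 0, 0, -0.075], [1.5, 0.32, -0.05, 0.02, 0, 0, -0.065], [1.5, 0.28, -0.04, 0.02, 0, 0, -0.056]]]'

```text
time: 7.27
tool_pos: [0.5129, -0.016, 0.1451]
tool_rot: [-0.001, 0.876, 0.482, -0.001]
contact_force: [0.1, -0.0, -4.7]
gripper_width: 0.228
grasp_force: 58.9
```

Emit:
jog_arm --moves '[[[1.5, 0.28, -0.02, 0.02, 0, 0, -0.056], [1.5, 0.33, 0, 0.02, 0, 0, -0.066], [1.5, 0.37, 0.03, 0.02, 0, 0, -0.075], [1.5, 0.4, 0.06, 0.02, 0, 0, -0.082], [1.5, 0.43, 0.1, 0.03, 0, 0, -0.088], [1.5, 0.44, 0.15, 0.02, 0, 0, -0.093], [1.5, 0.45, 0.19, 0.03, 0, 0, -0.098], [1.5, 0.43, 0.24, 0.03, 0, 0, -0.1], [1.5, 0.42, 0.28, 0.03, 0, 0, -0.1], [1.5, 0.38, 0.32, 0.03, 0, 0, -0.1], [1.5, 0.34, 0.36, 0.03, 0, 0, -0.1], [1.5, 0.3, 0.38, 0.03, 0, 0, -0.097], [1.5, 0.25, 0.39, 0.02, 0, 0, -0.093], [1.5, 0.2, 0.39, 0.03, 0, 0, -0.09], [1.5, 0.16, 0.38, 0.02, 0, 0, -0.082], [1.5, 0.1, 0.36, 0.02, 0, 0, -0.075], [1.5, 0.08, 0.32, 0.02, 0, 0, -0.066], [1.5, 0.04, 0.27, 0.02, 0, 0, -0.056], [1.5, 0, 0, 0, 0, 0, 0]]]'

```text
time: 8.85
tool_pos: [0.5501, 0.0497, 0.1406]
tool_rot: [-0.001, 0.305, 0.952, -0.0]
contact_force: [0.2, 0.0, -4.7]
gripper_width: 0.228
grasp_force: 58.9
```

```bash
python3 - <<'E'
from h import *
f=grab_frame("wrist"); cv2.imwrite('pics/w2.png',f['color']); p,R=cur(); s=state(); print(p,s['time'],s['joint_pos'].round(2),s['contact_force'],s['ft_torque'])
P,Q=pour(0,.10); print((P-p)*1000, Ro.from_matrix(Q@R.T).as_rotvec())
for r in regions_of("puck",f)[:3]:
    print('puck',round(r['p'],2),np.round(r['rect']),((np.median(pts(f,r['pixels']),0)-p)@R).round(3))
# dish rim, where visible
X=pts(f,np.ones((384,512),bool)); W=X[(X[:,2]>.02)&(X[:,2]<.034)&(np.hypot(*(X[:,:2]-C).T)<.095)]
print('dish',len(W),cv2.minAreaRect((W[:,:2]*1000).astype(np.float32)))
T=(X-p)@R; m=(abs(T[:,0])<.08)&(abs(T[:,1])<.08)&(T[:,2]>.015)&(T[:,2]<.05)
h=T[m]; fl=h[(h[:,2]>.036)]; A=np.c_[fl[:,:2],np.ones(len(fl))]; print('floor plane in tool',len(fl),np.linalg.lstsq(A,fl[:,2],rcond=None)[0].round(4))
rows([(*pour(18,.036),18)],1.5)
E
```

```text
[0.55003057 0.04948129 0.14074411] 8.9 [-0.05 -0.05  1.87 -0.    1.32 -0.99] [ 0.67619545  0.26527245 -4.91836785] [-0.00494359  0.0078995  -0.01720561]
[ 0.9337892  -0.34379297  2.65588799] [-9.36034977e-06 -1.95522670e-03  2.73092783e-04]
puck 0.59 [293. 185.  33.  38.] [0.024 0.022 0.031]
puck 0.57 [322. 157.  34.  37.] [0.042 0.04  0.031]
puck 0.56 [260. 215. 221. 197.] [0.017 0.    0.044]
dish 2990 ((529.0460205078125, 161.777099609375), (119.38636016845703, 115.63327026367188), 9.425887107849121)
floor plane in tool 16553 [0.0133 0.     0.0437]
end [0.548  0.0669 0.1061] z [ 0.051 -0.305 -0.951] x [-0.807  0.548 -0.219] max [0.13  0.14  0.27  0.019 0.019 0.   ]
[[[1.5,0.01,0.01,0.03,0.002,-0.002,0.0],[1.5,0.03,0.04,0.09,0.006,-0.006,0.0],[1.5,0.05,0.05,0.14,0.008,-0.009,0.0],[1.5,0.06,0.07,0.18,0.012,-0.011,0.0],[1.5,0.08,0.09,0.21,0.014,-0.014,0.0],[1.5,0.1,0.1,0.24,0.015,-0.016,0.0],[1.5,0.1,0.12,0.25,0.017,-0.017,0.0],[1.5,0.12,0.12,0.27,0.018,-0.018,0.0],[1.5,0.12,0.14,0.26,0.018,-0.019,0.0],[1.5,0.13,0.14,0.27,0.019,-0.018,0.0],[1.5,0.13,0.14,0.25,0.018,-0.018,0.0],[1.5,0.13,0.13,0.23,0.017,-0.018,0.0],[1.5,0.12,0.13,0.21,0.015,-0.015,0.0],[1.5,0.11,0.12,0.18,0.014,-0.014,0.0],[1.5,0.1,0.1,0.15,0.012,-0.012,0.0],[1.5,0.07,0.08,0.11,0.008,-0.009,0.0],[1.5,0.05,0.05,0.07,0.006,-0.006,0.0],[1.5,0.02,0.02,0.03,0.002,-0.002,0.0]]]
```

View pics/w2.png

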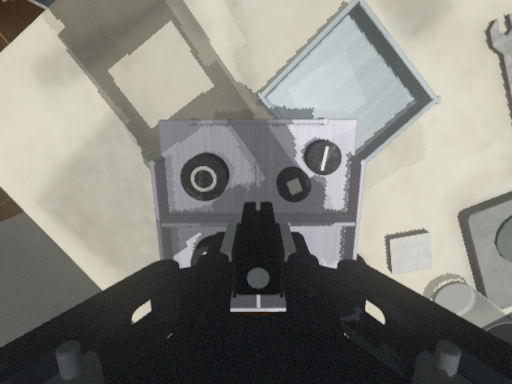

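The wrist view shows the tray level and square in the grip. The pair is at (293,185) and (322,157), heading for the corner at (357,120), which lies over the dish near edge. Next is the tilt to 18°.

Emit:
jog_arm --moves '[[[1.5, 0.01, 0.01, 0.03, 0.002, -0.002, 0], [1.5, 0.03, 0.03, 0.09, 0.006, -0.006, 0], [1.5, 0.05, 0.05, 0.14, 0.009, -0.009, 0], [1.5, 0.06, 0.07, 0.18, 0.012, -0.012, 0], [1.5, 0.08, 0.09, 0.21, 0.014, -0.014, 0], [1.5, 0.1, 0.1, 0.24, 0.016, -0.016, 0], [1.5, 0.1, 0.12, 0.25, 0.017, -0.017, 0], [1.5, 0.12, 0.12, 0.27, 0.018, -0.018, 0], [1.5, 0.12, 0.13, 0.26, 0.018, -0.018, 0], [1.5, 0.13, 0.14, 0.27, 0.018, -0.018, 0], [1.5, 0.13, 0.14, 0.25, 0.018, -0.018, 0], [1.5, 0.13, 0.13, 0.23, 0.017, -0.017, 0], [1.5, 0.12, 0.12, 0.21, 0.015, -0.015, 0], [1.5, 0.11, 0.11, 0.18, 0.014, -0.014, 0], [1.5, 0.1, 0.1, 0.15, 0.012, -0.012, 0], [1.5, 0.08, 0.08, 0.11, 0.009, -0.009, 0], [1.5, 0.05, 0.05, 0.07, 0.006, -0.006, 0], [1.5, 0.02, 0.02, 0.03, 0.002, -0.002, 0], [1.5, 0, 0, 0, 0, 0, 0]]]'

```text
time: 10.53
tool_pos: [0.5482, 0.0667, 0.1068]
tool_rot: [0.072, 0.302, 0.94, -0.14]
contact_force: [-0.5, 0.3, -5.0]
gripper_width: 0.227
grasp_force: 58.9
```

```bash
sed -i 's/^C=np.array(\[.5318,.1649\])/C=np.array([.5304,.1633])/' h.py
cat >> h.py <<'E'
def look(nm=None):
    f=grab_frame("wrist"); p,R=cur(); s=state(); 
    if nm: cv2.imwrite(f'pics/{nm}.png',f['color'])
    print('t',round(s['time'],2),'p',p.round(4),'tilt',np.degrees(np.arccos(-R[2,2])).round(2),'lip',(p+R@LT).round(4),'j',s['joint_pos'].round(2),'F',s['contact_force'].round(1))
    for o in ("puck","large","spot_anvil"):
        for r in regions_of(o,f)[:4]:
            X=pts(f,r['pixels'])
            if len(X) and r['rect'][2]<90: print(o,round(r['p'],2),np.round(r['rect']),'tool',((np.median(X,0)-p)@R).round(3),'world',np.median(X,0).round(3))
    return f
E
python3 - <<'E'
from h import *
look()
p,R=rows([(*pour(23,.032),10)],1.5)
p,R=rows([(*pour(25,.028),10)],1.5,p,R)
E
```

```text
t 10.58 p [0.5483 0.0666 0.107 ] tilt 18.07 lip [0.536  0.1408 0.0368] j [ 0.14  0.01  1.89 -0.33  1.24 -0.7 ] F [ 0.  -0.1 -5. ]
puck 0.88 [293. 184.  36.  36.] tool [0.024 0.022 0.031] world [0.543 0.088 0.067]
puck 0.77 [322. 157.  36.  37.] tool [0.042 0.04  0.032] world [0.54  0.111 0.059]
large 0.67 [205. 175.  47.  51.] tool [ 0.03  -0.034  0.03 ] world [0.506 0.047 0.08 ]
large 0.52 [200. 249.  20.  29.] tool [-0.021 -0.04   0.03 ] world [0.543 0.015 0.092]
spot_anvil 0.33 [322. 156.  39.  34.] tool [0.042 0.04  0.032] world [0.54  0.111 0.059]
spot_anvil 0.28 [202. 249.  22.  30.] tool [-0.021 -0.04   0.03 ] world [0.543 0.015 0.092]
end [0.5456 0.0716 0.1084] z [ 0.064 -0.385 -0.921] x [-0.804  0.527 -0.276] max [0.07  0.03  0.05  0.009 0.009 0.   ]
[[[1.5,0.01,0.01,-0.01,0.002,-0.002,0.0],[1.5,0.04,0.01,-0.02,0.004,-0.004,0.0],[1.5,0.05,0.02,-0.03,0.007,-0.007,0.0],[1.5,0.07,0.03,-0.04,0.009,-0.008,0.0],[1.5,0.07,0.03,-0.05,0.009,-0.009,0.0],[1.5,0.07,0.03,-0.04,0.009,-0.009,0.0],[1.5,0.06,0.03,-0.05,0.008,-0.008,0.0],[1.5,0.06,0.02,-0.03,0.007,-0.007,0.0],[1.5,0.03,0.01,-0.03,0.005,-0.005,0.0],[1.5,0.02,0.01,-0.01,0.001,-0.001,0.0]]]
end [0.5451 0.0743 0.1068] z [ 0.069 -0.417 -0.906] x [-0.802  0.517 -0.299] max [0.03  0.03  0.01  0.004 0.004 0.   ]
[[[1.5,0.01,0.01,0.0,0.001,-0.001,0.0],[1.5,0.01,0.01,0.0,0.002,-0.002,0.0],[1.5,0.03,0.03,0.01,0.002,-0.002,0.0],[1.5,0.03,0.03,0.01,0.004,-0.004,0.0],[1.5,0.03,0.03,0.0,0.003,-0.004,0.0],[1.5,0.03,0.03,0.01,0.004,-0.003,0.0],[1.5,0.03,0.03,0.0,0.004,-0.004,0.0],[1.5,0.03,0.03,0.01,0.002,-0.003,0.0],[1.5,0.01,0.01,0.0,0.002,-0.001,0.0],[1.5,0.01,0.01,0.0,0.001,-0.001,0.0]]]
```

Emit:
jog_arm --moves '[[[1.5, 0.01, 0.01, -0.01, 0.002, -0.002, 0], [1.5, 0.04, 0.01, -0.02, 0.005, -0.005, 0], [1.5, 0.05, 0.02, -0.03, 0.007, -0.007, 0], [1.5, 0.07, 0.03, -0.04, 0.008, -0.008, 0], [1.5, 0.07, 0.03, -0.05, 0.009, -0.009, 0], [1.5, 0.07, 0.03, -0.04, 0.009, -0.009, 0], [1.5, 0.06, 0.03, -0.05, 0.008, -0.008, 0], [1.5, 0.06, 0.02, -0.03, 0.007, -0.007, 0], [1.5, 0.04, 0.02, -0.02, 0.005, -0.005, 0], [1.5, 0.02, 0.02, 0, 0.003, -0.003, 0], [1.5, 0.03, 0.03, 0.01, 0.003, -0.003, 0], [1.5, 0.03, 0.03, 0.01, 0.004, -0.004, 0], [1.5, 0.03, 0.03, 0.01, 0.004, -0.004, 0], [1.5, 0.03, 0.03, 0.01, 0.004, -0.004, 0], [1.5, 0.03, 0.03, 0, 0.003, -0.003, 0], [1.5, 0.01, 0.01, 0, 0.001, -0.001, 0], [1.5, 0, 0, 0, 0, 0, 0]]]'

```text
time: 12.15
tool_pos: [0.5451, 0.0739, 0.1065]
tool_rot: [0.098, 0.298, 0.93, -0.19]
contact_force: [0.6, -0.2, -5.6]
gripper_width: 0.224
grasp_force: 59.0
```

```bash
python3 - <<'E'
from h import *
look('w3')
p,R=rows([(*pour(27,.026),6)],1.5)
p,R=rows([(*pour(29,.025),6)],1.5,p,R)
E
```

```text
t 12.2 p [0.5451 0.0739 0.1066] tilt 24.71 lip [0.5342 0.1396 0.0281] j [ 0.21  0.04  1.89 -0.45  1.27 -0.59] F [-0.  -0.8 -4.9]
puck 0.81 [291. 185.  35.  38.] tool [0.024 0.023 0.031] world [0.541 0.09  0.064]
puck 0.56 [324. 158.  36.  37.] tool [0.042 0.04  0.032] world [0.538 0.113 0.053]
large 0.67 [205. 177.  45.  50.] tool [ 0.029 -0.034  0.03 ] world [0.503 0.051 0.081]
large 0.59 [199. 249.  23.  29.] tool [-0.021 -0.04   0.03 ] world [0.541 0.02  0.098]
end [0.5447 0.077  0.1071] z [ 0.074 -0.448 -0.891] x [-0.801  0.506 -0.321] max [0.05  0.05  0.05  0.007 0.007 0.   ]
[[[1.5,0.01,0.02,-0.01,0.002,-0.002,0.0],[1.5,0.04,0.03,-0.03,0.005,-0.005,0.0],[1.5,0.05,0.05,-0.05,0.007,-0.007,0.0],[1.5,0.04,0.05,-0.04,0.007,-0.007,0.0],[1.5,0.04,0.04,-0.03,0.005,-0.005,0.0],[1.5,0.01,0.01,-0.02,0.002,-0.002,0.0]]]
end [0.5442 0.0798 0.1082] z [ 0.08  -0.478 -0.875] x [-0.799  0.494 -0.343] max [0.03  0.04  0.06  0.006 0.006 0.   ]
[[[1.5,0.01,0.01,-0.02,0.002,-0.002,0.0],[1.5,0.03,0.03,-0.04,0.005,-0.004,0.0],[1.5,0.03,0.03,-0.06,0.006,-0.006,0.0],[1.5,0.03,0.04,-0.05,0.006,-0.006,0.0],[1.5,0.03,0.02,-0.05,0.004,-0.005,0.0],[1.5,0.01,0.01,-0.01,0.002,-0.002,0.0]]]
```

Emit:
jog_arm --moves '[[[1.5, 0.01, 0.02, -0.01, 0.002, -0.002, 0], [1.5, 0.04, 0.04, -0.03, 0.005, -0.005, 0], [1.5, 0.05, 0.05, -0.05, 0.007, -0.007, 0], [1.5, 0.05, 0.05, -0.04, 0.007, -0.007, 0], [1.5, 0.04, 0.04, -0.03, 0.005, -0.005, 0], [1.5, 0.01, 0.01, -0.02, 0.002, -0.002, 0], [1.5, 0, 0, 0, 0, 0, 0], [1.5, 0, 0, 0, 0, 0, 0], [1.5, 0, 0, 0, 0, 0, 0], [1.5, 0, 0, 0, 0, 0, 0]]]'

```text
time: 13.18
tool_pos: [0.5446, 0.0771, 0.107]
tool_rot: [0.107, 0.297, 0.926, -0.207]
contact_force: [0.3, 0.5, -4.9]
gripper_width: 0.226
grasp_force: 59.0
```

```bash
python3 - <<'E'
from h import *
look('w4')
p,R=rows([(*pour(29,.025),6)],1.5)
p,R=rows([(*pour(31,.025),6)],1.5,p,R)
E
```

```text
t 13.23 p [0.5446 0.0771 0.107 ] tilt 26.98 lip [0.5342 0.1398 0.026 ] j [ 0.24  0.05  1.89 -0.49  1.28 -0.55] F [ 0.2 -0.5 -5.3]
puck 0.89 [292. 185.  31.  36.] tool [0.024 0.022 0.031] world [0.541 0.092 0.064]
puck 0.78 [323. 157.  35.  33.] tool [0.042 0.04  0.032] world [0.537 0.114 0.052]
large 0.89 [203. 176.  47.  49.] tool [ 0.03  -0.034  0.03 ] world [0.503 0.054 0.082]
large 0.78 [200. 250.  17.  26.] tool [-0.022 -0.04   0.03 ] world [0.54  0.023 0.1  ]
large 0.42 [292. 185.  32.  38.] tool [0.024 0.022 0.032] world [0.541 0.092 0.064]
end [0.5443 0.0799 0.1082] z [ 0.08  -0.478 -0.875] x [-0.799  0.494 -0.343] max [0.04  0.03  0.06  0.006 0.006 0.   ]
[[[1.5,0.01,0.01,-0.02,0.002,-0.002,0.0],[1.5,0.02,0.03,-0.04,0.005,-0.004,0.0],[1.5,0.04,0.03,-0.06,0.006,-0.006,0.0],[1.5,0.03,0.03,-0.05,0.006,-0.006,0.0],[1.5,0.02,0.03,-0.05,0.004,-0.005,0.0],[1.5,0.01,0.01,-0.01,0.002,-0.002,0.0]]]
end [0.5437 0.0827 0.1103] z [ 0.084 -0.508 -0.857] x [-0.797  0.482 -0.364] max [0.03  0.03  0.08  0.006 0.006 0.   ]
[[[1.5,0.01,0.01,-0.02,0.002,-0.002,0.0],[1.5,0.02,0.02,-0.06,0.004,-0.004,0.0],[1.5,0.03,0.02,-0.08,0.006,-0.006,0.0],[1.5,0.02,0.03,-0.08,0.006,-0.006,0.0],[1.5,0.02,0.02,-0.06,0.005,-0.005,0.0],[1.5,0.01,0.0,-0.03,0.002,-0.001,0.0]]]
```

Emit:
jog_arm --moves '[[[1.5, 0.01, 0.01, -0.02, 0.002, -0.002, 0], [1.5, 0.02, 0.03, -0.04, 0.005, -0.005, 0], [1.5, 0.04, 0.03, -0.06, 0.006, -0.006, 0], [1.5, 0.03, 0.03, -0.05, 0.006, -0.006, 0], [1.5, 0.02, 0.03, -0.05, 0.005, -0.005, 0], [1.5, 0.01, 0.01, -0.01, 0.001, -0.001, 0], [1.5, 0, 0, 0, 0, 0, 0], [1.5, 0, 0, 0, 0, 0, 0], [1.5, 0, 0, 0, 0, 0, 0], [1.5, 0, 0, 0, 0, 0, 0]]]'

```text
time: 14.22
tool_pos: [0.5443, 0.0799, 0.1081]
tool_rot: [0.115, 0.296, 0.922, -0.223]
contact_force: [-0.1, -0.0, -5.3]
gripper_width: 0.227
grasp_force: 59.0
```

```bash
python3 - <<'E'
from h import *
look('w5')
E
```

```text
t 14.27 p [0.5443 0.0799 0.1082] tilt 29.01 lip [0.5343 0.1396 0.0249] j [ 0.26  0.06  1.88 -0.53  1.29 -0.52] F [-0.   1.  -5.3]
puck 0.9 [325. 157.  35.  33.] tool [0.042 0.041 0.032] world [0.537 0.115 0.052]
puck 0.68 [293. 184.  29.  38.] tool [0.024 0.022 0.031] world [0.541 0.093 0.065]
large 0.69 [202. 250.  16.  30.] tool [-0.021 -0.04   0.029] world [0.54  0.026 0.104]
large 0.62 [205. 176.  48.  51.] tool [ 0.03  -0.034  0.03 ] world [0.503 0.056 0.083]
spot_anvil 0.57 [323. 155.  36.  33.] tool [0.042 0.041 0.032] world [0.537 0.115 0.052]
```

Emit:
jog_arm --moves '[[[1.5, 0.01, 0.01, -0.02, 0.002, -0.002, 0], [1.5, 0.02, 0.02, -0.06, 0.004, -0.004, 0], [1.5, 0.03, 0.02, -0.08, 0.006, -0.006, 0], [1.5, 0.02, 0.03, -0.08, 0.006, -0.006, 0], [1.5, 0.02, 0.02, -0.06, 0.005, -0.005, 0], [1.5, 0.01, 0, -0.03, 0.002, -0.002, 0], [1.5, 0, 0, 0, 0, 0, 0], [1.5, 0, 0, 0, 0, 0, 0], [1.5, 0, 0, 0, 0, 0, 0], [1.5, 0, 0, 0, 0, 0, 0]]]'

```text
time: 15.25
tool_pos: [0.5437, 0.0827, 0.1102]
tool_rot: [0.122, 0.294, 0.917, -0.238]
contact_force: [0.3, 0.1, -4.4]
gripper_width: 0.229
grasp_force: 59.0
```

```bash
python3 - <<'E'
from h import *
look('w6')
p,R=rows([(*pour(33,.024),8)],1.5)
E
```

```text
t 15.3 p [0.5437 0.0827 0.1103] tilt 31.03 lip [0.5343 0.1396 0.025 ] j [ 0.28  0.07  1.88 -0.56  1.31 -0.49] F [-0.3 -0.3 -5.4]
puck 0.67 [315. 163.  34.  42.] tool [0.039 0.037 0.032] world [0.538 0.112 0.055]
puck 0.64 [348. 131.  40.  37.] tool [0.057 0.055 0.032] world [0.534 0.133 0.042]
large 0.95 [229. 152.  47.  52.] tool [ 0.045 -0.019  0.03 ] world [0.499 0.076 0.075]
spot_anvil 0.88 [322. 244.  29.  38.] tool [-0.015  0.041  0.026] world [0.583 0.091 0.078]
end [0.5433 0.0857 0.1113] z [ 0.089 -0.537 -0.839] x [-0.795  0.469 -0.385] max [0.03  0.03  0.05  0.005 0.004 0.   ]
[[[1.5,0.01,0.01,-0.01,0.001,-0.001,0.0],[1.5,0.01,0.01,-0.03,0.003,-0.003,0.0],[1.5,0.03,0.03,-0.03,0.004,-0.004,0.0],[1.5,0.02,0.03,-0.05,0.004,-0.004,0.0],[1.5,0.03,0.02,-0.04,0.005,-0.004,0.0],[1.5,0.02,0.03,-0.04,0.004,-0.004,0.0],[1.5,0.02,0.01,-0.03,0.002,-0.003,0.0],[1.5,0.0,0.01,-0.01,0.001,-0.001,0.0]]]
```

Emit:
jog_arm --moves '[[[1.5, 0, 0, 0, 0, 0, 0], [1.5, 0, 0, 0, 0, 0, 0], [1.5, 0, 0, 0, 0, 0, 0], [1.5, 0, 0, 0, 0, 0, 0], [1.5, 0, 0, 0, 0, 0, 0]]]'

```text
time: 15.87
tool_pos: [0.5437, 0.0828, 0.1103]
tool_rot: [0.122, 0.294, 0.917, -0.238]
contact_force: [0.4, -0.0, -4.2]
gripper_width: 0.221
grasp_force: 59.0
```

```bash
python3 - <<'E'
from h import *
look('w7')
E
```

```text
t 15.92 p [0.5437 0.0828 0.1102] tilt 31.04 lip [0.5342 0.1396 0.0249] j [ 0.28  0.07  1.88 -0.56  1.31 -0.49] F [-0.2  0.1 -4.6]
puck 0.87 [375. 100.  31.  37.] tool [0.076 0.073 0.04 ] world [0.53  0.151 0.021]
puck 0.7 [352. 127.  40.  38.] tool [0.061 0.059 0.032] world [0.533 0.138 0.039]
large 0.69 [230. 148.  48.  53.] tool [ 0.047 -0.017  0.03 ] world [0.498 0.079 0.074]
large 0.55 [214. 238.  19.  23.] tool [-0.01  -0.031  0.032] world [0.536 0.04  0.098]
spot_anvil 0.83 [333. 240.  34.  27.] tool [-0.011  0.049  0.025] world [0.584 0.1   0.075]
```

View pics/w7.png

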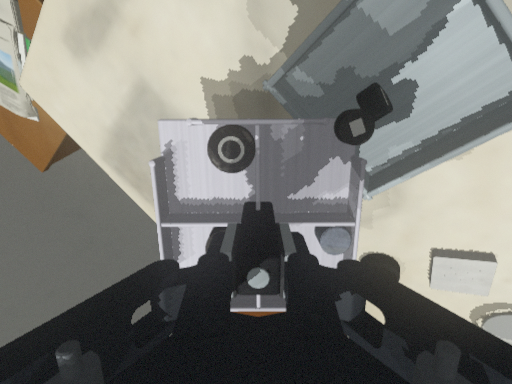

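The wrist view shows the first puck over the lip at (375,100) and the second at the gap at (353,127). The others are stopped safely against their walls. I hold and watch.

Emit:
jog_arm --moves '[[[1.5, 0, 0, 0, 0, 0, 0], [1.5, 0, 0, 0, 0, 0, 0], [1.5, 0, 0, 0, 0, 0, 0], [1.5, 0, 0, 0, 0, 0, 0], [1.5, 0, 0, 0, 0, 0, 0], [1.5, 0, 0, 0, 0, 0, 0]]]'

```text
time: 16.57
tool_pos: [0.5437, 0.0828, 0.1103]
tool_rot: [0.122, 0.294, 0.918, -0.238]
contact_force: [0.9, -0.3, -4.6]
gripper_width: 0.224
grasp_force: 59.0
```

```bash
python3 - <<'E'
from h import *
f=look('w8')
cv2.imwrite('pics/w8c.png',cv2.resize(f['color'][40:240,200:460],None,fx=3,fy=3,interpolation=3))
E
```

```text
t 16.62 p [0.5437 0.0828 0.1103] tilt 31.03 lip [0.5343 0.1396 0.025 ] j [ 0.28  0.07  1.88 -0.56  1.31 -0.49] F [ 0.2  0.5 -5.3]
puck 0.89 [353. 128.  40.  34.] tool [0.061 0.059 0.032] world [0.533 0.138 0.039]
puck 0.62 [375. 100.  34.  37.] tool [0.076 0.073 0.041] world [0.53  0.151 0.021]
large 0.7 [232. 148.  45.  49.] tool [ 0.048 -0.017  0.03 ] world [0.498 0.079 0.074]
large 0.5 [214. 238.  20.  22.] tool [-0.01  -0.031  0.032] world [0.536 0.039 0.098]
spot_anvil 0.7 [334. 240.  37.  28.] tool [-0.011  0.049  0.026] world [0.584 0.1   0.074]
```

View pics/w8c.png

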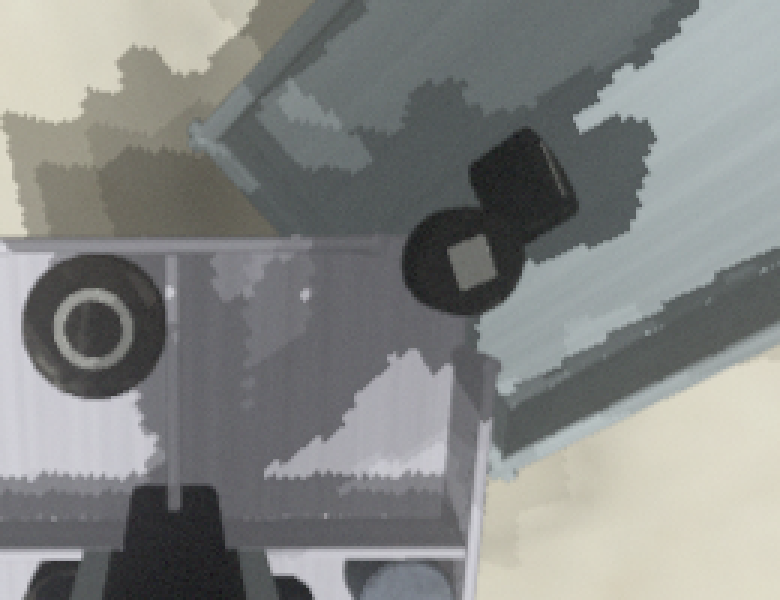

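Crop: puck 1 stands on its edge between dish floor and lip at (525,185), and puck 2 in the gap at (462,260) leans on it. I check puck 1's lean, then back the lip away gently so that it can settle.

```bash
python3 - <<'E'
from h import *
f=grab_frame("wrist"); p,R=cur()
u=np.array([np.cos(D),np.sin(D)])
for r in regions_of("puck",f)[:2]:
    X=pts(f,cv2.erode(r['pixels'].astype(np.uint8),np.ones((5,5)))>0)
    n=np.linalg.svd(X-X.mean(0),full_matrices=False)[2][2]; n*=np.sign(n[2])
    print(r['rect'],X.mean(0).round(4),'n',n.round(2),'along d',(n[:2]@u).round(2),'tilt',np.degrees(np.arccos(n[2])).round(0), 'z',X[:,2].min().round(3),X[:,2].max().round(3))
print(f['R'][2].round(2))
rows([(*pour(31,.023,.0275),12)],1.5)
E
```

```text
[372.9, 100.9, 36.6, 36.2] [0.5303 0.1508 0.0215] n [-0.34  0.4   0.85] along d 0.45 tilt 32.0 z 0.011 0.025
[352.9, 127.0, 39.1, 37.9] [0.533  0.1377 0.0401] n [-0.12  0.47  0.88] along d 0.48 tilt 29.0 z 0.035 0.046
[ 0.29 -0.62 -0.73]
end [0.545  0.0753 0.1082] z [ 0.084 -0.508 -0.857] x [-0.797  0.482 -0.364] max [0.05  0.05  0.07  0.    0.001 0.   ]
[[[1.5,-0.01,-0.01,0.01,0.0,0.0,0.0],[1.5,-0.02,-0.02,0.03,0.0,0.0,0.0],[1.5,-0.03,-0.03,0.05,0.0,0.0,0.0],[1.5,-0.04,-0.04,0.05,0.0,0.0,0.0],[1.5,-0.05,-0.04,0.07,0.0,0.0,0.0],[1.5,-0.05,-0.05,0.07,0.0,0.0,0.0],[1.5,-0.04,-0.05,0.07,0.0,0.0,0.0],[1.5,-0.05,-0.04,0.06,0.0,0.0,0.0],[1.5,-0.04,-0.04,0.06,0.0,0.0,0.0],[1.5,-0.03,-0.03,0.05,0.0,0.001,0.0],[1.5,-0.02,-0.02,0.03,0.0,0.0,0.0],[1.5,-0.01,-0.01,0.01,0.0,0.0,0.0]]]
```

```bash
python3 - <<'E'
from h import *
p,R=rows([(*pour(31,.025,.030),5)],1.5)
rows([(*pour(31,.025,.028,-.02),14)],1.5,p,R)
E
```

```text
end [0.5446 0.0778 0.1102] z [ 0.084 -0.508 -0.857] x [-0.797  0.482 -0.364] max [0.09  0.09  0.08  0.    0.001 0.   ]
[[[1.5,-0.03,-0.03,0.03,0.0,0.0,0.0],[1.5,-0.08,-0.08,0.06,0.0,0.0,0.0],[1.5,-0.09,-0.09,0.08,0.0,0.0,0.0],[1.5,-0.08,-0.07,0.06,0.0,0.001,0.0],[1.5,-0.03,-0.03,0.03,0.0,0.0,0.0]]]
end [0.5646 0.0791 0.1103] z [ 0.084 -0.508 -0.857] x [-0.797  0.482 -0.364] max [0.16 0.14 0.01 0.   0.   0.  ]
[[[1.5,-0.02,0.02,0.0,0.0,0.0,0.0],[1.5,-0.07,0.05,0.01,0.0,0.0,0.0],[1.5,-0.09,0.08,0.0,0.0,0.0,0.0],[1.5,-0.13,0.11,0.01,0.0,0.0,0.0],[1.5,-0.14,0.12,0.01,0.0,0.0,0.0],[1.5,-0.16,0.13,0.01,0.0,0.0,0.0],[1.5,-0.16,0.13,0.01,0.0,0.0,0.0],[1.5,-0.16,0.14,0.01,0.0,0.0,0.0],[1.5,-0.16,0.13,0.01,0.0,0.0,0.0],[1.5,-0.14,0.12,0.01,0.0,0.0,0.0],[1.5,-0.13,0.11,0.01,0.0,0.0,0.0],[1.5,-0.09,0.08,0.0,0.0,0.0,0.0],[1.5,-0.07,0.05,0.01,0.0,0.0,0.0],[1.5,-0.02,0.02,0.0,0.0,0.0,0.0]]]
```

Emit:
jog_arm --moves '[[[1.5, -0.03, -0.03, 0.03, 0, 0, 0], [1.5, -0.08, -0.08, 0.06, 0, 0, 0], [1.5, -0.09, -0.09, 0.08, 0, 0, 0], [1.5, -0.08, -0.08, 0.06, 0, 0, 0], [1.5, -0.03, -0.03, 0.03, 0, 0, 0], [1.5, 0, 0, 0, 0, 0, 0], [1.5, 0, 0, 0, 0, 0, 0], [1.5, 0, 0, 0, 0, 0, 0]]]'

```text
time: 17.53
tool_pos: [0.5445, 0.0778, 0.1103]
tool_rot: [0.122, 0.294, 0.918, -0.238]
contact_force: [0.6, -0.3, -4.8]
gripper_width: 0.224
grasp_force: 59.0
```

```bash
python3 - <<'E'
from h import *
f=look('w9')
cv2.imwrite('pics/w9c.png',cv2.resize(f['color'][40:240,200:460],None,fx=3,fy=3,interpolation=3))
E
```

```text
t 17.58 p [0.5445 0.0778 0.1103] tilt 31.03 lip [0.5351 0.1346 0.025 ] j [ 0.27  0.07  1.88 -0.56  1.3  -0.5 ] F [-0.2 -1.  -4.2]
puck 0.69 [361. 120.  43.  40.] tool [0.064 0.062 0.032] world [0.533 0.137 0.037]
puck 0.63 [382.  95.  34.  34.] tool [0.079 0.076 0.037] world [0.53  0.151 0.022]
large 0.69 [231. 148.  48.  53.] tool [ 0.047 -0.017  0.03 ] world [0.499 0.074 0.073]
large 0.58 [215. 237.  21.  21.] tool [-0.01  -0.03   0.032] world [0.537 0.035 0.097]
spot_anvil 0.81 [333. 240.  37.  28.] tool [-0.011  0.049  0.026] world [0.585 0.095 0.074]
```

View pics/w9c.png

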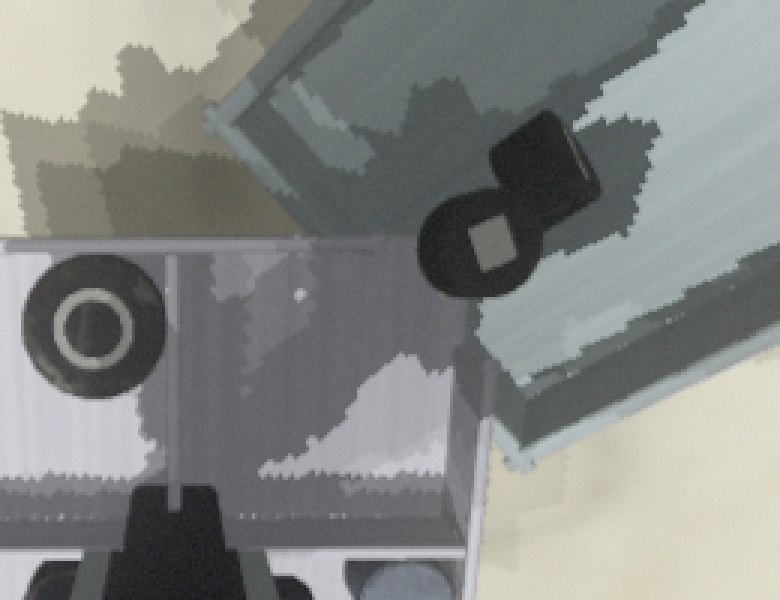

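Crop: puck 1 lies on its edge in the dish at (545,170), unmoved in the world, and puck 2 rests on the lip and against it at (480,245). I carry the lip sideways (+x) and lower, so puck 2 comes free beside it.

```bash
python3 - <<'E'
from h import *
rows([(*pour(31,.019,.030,-.026),18)],1.5)
E
```

```text
end [0.5702 0.0821 0.1042] z [ 0.084 -0.508 -0.857] x [-0.797  0.482 -0.364] max [0.14  0.17  0.05  0.    0.001 0.   ]
[[[1.5,-0.01,0.02,0.0,0.0,0.0,0.0],[1.5,-0.05,0.05,0.02,0.0,0.0,0.0],[1.5,-0.06,0.08,0.02,0.0,0.0,0.0],[1.5,-0.08,0.11,0.03,0.0,0.0,0.0],[1.5,-0.11,0.13,0.03,0.0,0.0,0.0],[1.5,-0.11,0.14,0.03,0.0,0.0,0.0],[1.5,-0.13,0.16,0.04,0.0,0.0,0.0],[1.5,-0.13,0.17,0.05,0.0,0.0,0.0],[1.5,-0.13,0.17,0.04,0.0,0.0,0.0],[1.5,-0.14,0.17,0.04,0.0,0.0,0.0],[1.5,-0.13,0.17,0.04,0.0,0.0,0.0],[1.5,-0.12,0.15,0.04,0.0,0.0,0.0],[1.5,-0.12,0.15,0.04,0.0,0.001,0.0],[1.5,-0.1,0.13,0.03,0.0,0.0,0.0],[1.5,-0.08,0.11,0.03,0.0,0.0,0.0],[1.5,-0.07,0.08,0.02,0.0,0.0,0.0],[1.5,-0.04,0.05,0.01,0.0,0.0,0.0],[1.5,-0.01,0.02,0.01,0.0,0.0,0.0]]]
```

Emit:
jog_arm --moves '[[[1.5, -0.01, 0.02, 0, 0, 0, 0], [1.5, -0.05, 0.05, 0.02, 0, 0, 0], [1.5, -0.06, 0.08, 0.02, 0, 0, 0], [1.5, -0.08, 0.11, 0.03, 0, 0, 0], [1.5, -0.1, 0.13, 0.03, 0, 0, 0], [1.5, -0.11, 0.14, 0.03, 0, 0, 0], [1.5, -0.13, 0.16, 0.04, 0, 0, 0], [1.5, -0.13, 0.17, 0.04, 0, 0, 0], [1.5, -0.13, 0.17, 0.04, 0, 0, 0], [1.5, -0.14, 0.17, 0.04, 0, 0, 0], [1.5, -0.13, 0.17, 0.04, 0, 0, 0], [1.5, 0, 0, 0, 0, 0, 0], [1.5, 0, 0, 0, 0, 0, 0], [1.5, 0, 0, 0, 0, 0, 0]]]'

```text
time: 18.9
tool_pos: [0.5614, 0.0807, 0.1063]
tool_rot: [0.122, 0.294, 0.917, -0.238]
contact_force: [0.6, -0.4, -5.2]
gripper_width: 0.227
grasp_force: 59.0
```

```bash
python3 - <<'E'
from h import *
f=look('w10')
E
```

```text
t 18.95 p [0.5614 0.0807 0.1063] tilt 31.03 lip [0.552  0.1375 0.021 ] j [ 0.27  0.11  1.84 -0.56  1.3  -0.5 ] F [-0.2  0.4 -5. ]
puck 0.94 [373.  87.  37.  37.] tool [0.083 0.068 0.034] world [0.539 0.152 0.022]
puck 0.77 [356. 124.  41.  37.] tool [0.063 0.061 0.032] world [0.55  0.139 0.034]
large 0.77 [231. 147.  47.  48.] tool [ 0.047 -0.017  0.03 ] world [0.516 0.077 0.07 ]
large 0.73 [214. 237.  15.  22.] tool [-0.01  -0.03   0.032] world [0.554 0.038 0.094]
large 0.7 [460. 262.  67.  45.] tool [-0.049  0.165  0.064] world [0.705 0.142 0.009]
spot_anvil 0.72 [333. 239.  36.  26.] tool [-0.011  0.049  0.026] world [0.602 0.097 0.071]
```

Emit:
jog_arm --moves '[[[1.5, -0.05, 0.05, 0, 0, 0, 0], [1.5, -0.1, 0.1, 0.02, 0, 0, 0], [1.5, -0.14, 0.14, 0.02, 0, 0, 0], [1.5, -0.16, 0.16, 0.02, 0, 0, 0], [1.5, -0.16, 0.16, 0.02, 0, 0, 0], [1.5, -0.14, 0.14, 0.02, 0, 0, 0], [1.5, -0.1, 0.1, 0, 0, 0, 0], [1.5, -0.05, 0.05, 0, 0, 0, 0], [1.5, 0, 0, 0, 0, 0, 0], [1.5, 0, 0, 0, 0, 0, 0], [1.5, 0, 0, 0, 0, 0, 0], [1.5, 0, 0, 0, 0, 0, 0]]]'

```text
time: 20.1
tool_pos: [0.5741, 0.0823, 0.1055]
tool_rot: [0.122, 0.294, 0.918, -0.238]
contact_force: [-0.1, -0.6, -4.4]
gripper_width: 0.227
grasp_force: 59.1
```

```bash
python3 - <<'E'
from h import *
f=look('w11')
E
```

```text
t 20.15 p [0.5741 0.0823 0.1055] tilt 31.03 lip [0.5647 0.1391 0.0202] j [ 0.26  0.14  1.81 -0.56  1.3  -0.5 ] F [ 0.7 -0.4 -4.6]
puck 0.96 [368. 121.  24.  36.] tool [0.064 0.071 0.04 ] world [0.569 0.143 0.022]
puck 0.86 [362.  75.  38.  45.] tool [0.089 0.062 0.034] world [0.543 0.152 0.021]
large 0.85 [232. 150.  47.  49.] tool [ 0.047 -0.017  0.03 ] world [0.529 0.078 0.069]
large 0.62 [215. 238.  19.  24.] tool [-0.01  -0.03   0.032] world [0.567 0.04  0.093]
spot_anvil 0.63 [451. 253.  70.  51.] tool [-0.04   0.156  0.064] world [0.705 0.142 0.009]
spot_anvil 0.56 [333. 241.  37.  30.] tool [-0.011  0.049  0.026] world [0.615 0.099 0.07 ]
```

Emit:
jog_arm --moves '[[[1.5, 0, 0, 0, 0, 0, 0], [1.5, 0, 0, 0, 0, 0, 0], [1.5, -0.04, -0.04, 0, 0, 0, 0], [1.5, -0.08, -0.08, 0, 0, 0, 0], [1.5, -0.12, -0.12, 0, 0, 0, 0], [1.5, -0.12, -0.12, 0, 0, 0, 0], [1.5, -0.12, -0.12, 0, 0, 0, 0], [1.5, -0.08, -0.08, 0, 0, 0, 0], [1.5, -0.04, -0.04, 0, 0, 0, 0], [1.5, 0, 0, 0, 0, 0, 0], [1.5, 0, 0, 0, 0, 0, 0]]]'

```text
time: 21.22
tool_pos: [0.5753, 0.0751, 0.1098]
tool_rot: [0.122, 0.294, 0.918, -0.238]
contact_force: [0.1, -1.0, -4.3]
gripper_width: 0.224
grasp_force: 59.0
```

```bash
python3 - <<'E'
from h import *
f=look('w12')
for r in regions_of("puck",f)[:2]:
    X=pts(f,cv2.erode(r['pixels'].astype(np.uint8),np.ones((5,5)))>0)
    n=np.linalg.svd(X-X.mean(0),full_matrices=False)[2][2]; n*=np.sign(n[2])
    print(X.mean(0).round(4),'n',n.round(2),'z',X[:,2].min().round(3),X[:,2].max().round(3))
E
```

```text
t 21.27 p [0.5753 0.0751 0.1098] tilt 31.03 lip [0.5659 0.1319 0.0245] j [ 0.25  0.13  1.81 -0.56  1.3  -0.52] F [ 0.2  0.2 -4.7]
puck 0.94 [376.  65.  39.  45.] tool [0.095 0.068 0.033] world [0.543 0.152 0.022]
large 0.72 [215. 237.  19.  20.] tool [-0.01  -0.031  0.032] world [0.568 0.032 0.097]
large 0.57 [232. 148.  48.  51.] tool [ 0.047 -0.017  0.03 ] world [0.53  0.071 0.073]
spot_anvil 0.89 [333. 240.  38.  26.] tool [-0.011  0.049  0.025] world [0.616 0.092 0.074]
[0.5428 0.1521 0.0223] n [-0.18  0.11  0.98] z 0.012 0.025
```

```bash
python3 - <<'E'
from h import *
f=grab_frame("wrist"); p,R=cur()
X=pts(f,np.ones((384,512),bool)); T=(X-p)@R
u=np.array([np.cos(D),np.sin(D)]); n=np.array([-u[1],u[0]]); a=(X[:,:2]-C)@u; b=(X[:,:2]-C)@n
out=(T[:,0]>.067)|(T[:,1]>.067)|(T[:,2]>.05)
m=(abs(a)<.045)&(abs(b)<.047)&(X[:,2]>.010)&(X[:,2]<.05)
print(m.sum())
H=np.full((10,10),0.)
for ai,bi,z in zip(a[m],b[m],X[m,2]): 
    i,j=int((ai+.05)//.01),int((bi+.05)//.01); H[i,j]=max(H[i,j],z)
print((H*1000).round(0).astype(int))
inb=(T[:,0]>.005)&(T[:,1]>.005)&(T[:,0]<.062)&(T[:,1]<.062)&(T[:,2]>.015)&(T[:,2]<.037)
print('in bay above floor',inb.sum(),T[inb].mean(0) if inb.any() else '')
E
```

```text
1989
[[49 30 29 50  0  0  0  0  0  0]
 [24 26 26  0  0  0  0  0  0  0]
 [25 26 24 24 24  0  0  0  0  0]
 [ 0 23 21 26 25  0  0  0  0  0]
 [ 0  0 19 26 24  0  0  0  0  0]
 [ 0  0  0  0  0  0  0  0  0  0]
 [ 0  0  0  0  0  0  0  0  0  0]
 [ 0  0  0  0  0  0  0  0  0  0]
 [ 0  0  0  0  0  0  0  0  0  0]
 [ 0  0  0  0  0  0  0  0  0  0]]
in bay above floor 91 [0.01424492 0.01570497 0.02624141]
```

```bash
python3 - <<'E'
from h import *
p,R=cur(); u=np.array([np.cos(D),np.sin(D),0])
p,R=rows([(p-.03*u+[0,0,.05],R,12)],1.5,p,R)
rows([([.49,-.04,.11],down(D+np.pi/4),20)],1.5,p,R)
E
```

```text
end [0.5802 0.0456 0.1598] z [ 0.084 -0.509 -0.857] x [-0.797  0.482 -0.364] max [0.45 0.45 0.34 0.   0.   0.  ]
[[[1.5,-0.07,-0.07,-0.05,0.0,0.0,0.0],[1.5,-0.2,-0.2,-0.15,0.0,0.0,0.0],[1.5,-0.3,-0.3,-0.23,0.0,0.0,0.0],[1.5,-0.37,-0.37,-0.28,0.0,0.0,0.0],[1.5,-0.43,-0.43,-0.32,0.0,0.0,0.0],[1.5,-0.45,-0.45,-0.34,0.0,0.0,0.0],[1.5,-0.45,-0.45,-0.34,0.0,0.0,0.0],[1.5,-0.43,-0.43,-0.32,0.0,0.0,0.0],[1.5,-0.37,-0.37,-0.28,0.0,0.0,0.0],[1.5,-0.3,-0.3,-0.22,0.0,0.0,0.0],[1.5,-0.2,-0.2,-0.15,0.0,0.0,0.0],[1.5,-0.07,-0.07,-0.06,0.0,0.0,0.0]]]
end [ 0.49 -0.04  0.11] z [ 0.  0. -1.] x [-0.813  0.582 -0.   ] max [0.29  0.83  0.52  0.029 0.029 0.001]
[[[1.5,0.04,-0.07,0.06,-0.003,0.003,0.0],[1.5,0.1,-0.2,0.16,-0.008,0.008,0.0],[1.5,0.15,-0.32,0.26,-0.012,0.012,0.0],[1.5,0.21,-0.43,0.33,-0.017,0.017,0.0],[1.5,0.24,-0.52,0.4,-0.02,0.02,0.0],[1.5,0.26,-0.61,0.45,-0.023,0.023,0.0],[1.5,0.28,-0.68,0.49,-0.025,0.025,0.0],[1.5,0.29,-0.73,0.51,-0.027,0.027,0.0],[1.5,0.28,-0.79,0.52,-0.028,0.028,0.0],[1.5,0.27,-0.81,0.51,-0.028,0.029,0.0],[1.5,0.26,-0.83,0.5,-0.029,0.028,0.0],[1.5,0.25,-0.83,0.47,-0.028,0.028,0.0],[1.5,0.21,-0.8,0.44,-0.027,0.027,0.0],[1.5,0.2,-0.77,0.39,-0.025,0.025,0.0],[1.5,0.17,-0.7,0.35,-0.023,0.023,0.001],[1.5,0.14,-0.62,0.29,-0.02,0.02,0.0],[1.5,0.11,-0.52,0.23,-0.017,0.017,0.0],[1.5,0.08,-0.4,0.17,-0.012,0.012,0.0],[1.5,0.05,-0.25,0.11,-0.008,0.008,0.0],[1.5,0.01,-0.09,0.03,-0.003,0.003,0.0]]]
```

Emit:
jog_arm --moves '[[[1.5, -0.07, -0.07, -0.05, 0, 0, 0], [1.5, -0.2, -0.2, -0.15, 0, 0, 0], [1.5, -0.3, -0.3, -0.23, 0, 0, 0], [1.5, -0.37, -0.37, -0.28, 0, 0, 0], [1.5, -0.43, -0.43, -0.32, 0, 0, 0], [1.5, -0.45, -0.45, -0.34, 0, 0, 0], [1.5, -0.45, -0.45, -0.34, 0, 0, 0], [1.5, -0.43, -0.43, -0.32, 0, 0, 0], [1.5, -0.37, -0.37, -0.28, 0, 0, 0], [1.5, -0.3, -0.3, -0.22, 0, 0, 0], [1.5, -0.2, -0.2, -0.15, 0, 0, 0], [1.5, -0.07, -0.07, -0.06, 0, 0, 0]]]'

```text
time: 22.52
tool_pos: [0.5805, 0.0453, 0.1606]
tool_rot: [0.123, 0.295, 0.917, -0.238]
contact_force: [-0.5, -0.2, -4.0]
gripper_width: 0.226
grasp_force: 59.1
```

Emit:
jog_arm --moves '[[[1.5, 0.04, -0.07, 0.06, -0.003, 0.003, 0], [1.5, 0.1, -0.2, 0.16, -0.008, 0.008, 0], [1.5, 0.15, -0.32, 0.26, -0.012, 0.012, 0], [1.5, 0.2, -0.43, 0.33, -0.017, 0.017, 0], [1.5, 0.24, -0.52, 0.4, -0.02, 0.02, 0], [1.5, 0.26, -0.6, 0.45, -0.023, 0.023, 0], [1.5, 0.28, -0.68, 0.49, -0.025, 0.025, 0], [1.5, 0.29, -0.73, 0.51, -0.027, 0.027, 0], [1.5, 0.28, -0.79, 0.52, -0.028, 0.028, 0], [1.5, 0.27, -0.81, 0.51, -0.029, 0.029, 0], [1.5, 0.26, -0.83, 0.5, -0.028, 0.028, 0], [1.5, 0.25, -0.83, 0.47, -0.028, 0.028, 0], [1.5, 0.21, -0.8, 0.44, -0.027, 0.027, 0], [1.5, 0.2, -0.77, 0.39, -0.025, 0.025, 0], [1.5, 0.17, -0.7, 0.35, -0.023, 0.023, 0], [1.5, 0.14, -0.62, 0.29, -0.02, 0.02, 0], [1.5, 0.1, -0.52, 0.23, -0.017, 0.017, 0], [1.5, 0.08, -0.4, 0.17, -0.012, 0.012, 0], [1.5, 0.05, -0.25, 0.11, -0.008, 0.008, 0], [1.5, 0.01, -0.09, 0.03, -0.003, 0.003, 0]]]'

```text
time: 24.18
tool_pos: [0.4897, -0.0408, 0.1098]
tool_rot: [-0.0, 0.306, 0.952, -0.0]
contact_force: [-0.3, -0.7, -4.6]
gripper_width: 0.224
grasp_force: 59.0
```

```bash
python3 - <<'E'
from h import *
f=look('w13'); p,R=cur()
X=pts(f,np.ones((384,512),bool)); T=(X-p)@R; m=(T[:,0]>.012)&(abs(T[:,0])<.06)&(abs(T[:,1])<.06)&(T[:,2]>.038)&(T[:,2]<.05)
fl=T[m]; print('floor plane',len(fl),np.linalg.lstsq(np.c_[fl[:,:2],np.ones(len(fl))],fl[:,2],rcond=None)[0].round(4)); print('tool z',R[:,2].round(4))
g=grab_frame("top"); cv2.imwrite('pics/t13.png',g['color'])
for o in ("puck","dish","tray","loupe","square_block","tweezers"):
    for r in regions_of(o,g)[:3]:
        Y=pts(g,r['pixels']); print(o,round(r['p'],2),np.round(r['rect']),np.median(Y,0).round(3),Y[:,2].max().round(3))
E
```

```text
t 24.23 p [ 0.4899 -0.0407  0.1099] tilt 0.02 lip [0.4746 0.0514 0.0665] j [-0.23 -0.16  2.03 -0.    1.28 -1.18] F [ 0.7 -0.1 -4.4]
puck 0.72 [487. 150.  36.  28.] tool [0.04  0.192 0.09 ] world [0.569 0.138 0.02 ]
puck 0.57 [484. 114.  37.  29.] tool [0.067 0.183 0.09 ] world [0.542 0.147 0.02 ]
large 0.98 [232. 147.  45.  54.] tool [ 0.047 -0.017  0.03 ] world [ 0.442 -0.027  0.08 ]
large 0.69 [214. 237.  20.  26.] tool [-0.011 -0.031  0.029] world [ 0.48  -0.072  0.08 ]
spot_anvil 0.64 [332. 239.  36.  30.] tool [-0.012  0.049  0.025] world [ 0.528 -0.008  0.085]
floor plane 10192 [ 0.     -0.0003  0.0448]
tool z [ 4.e-04 -2.e-04 -1.e+00]
puck 0.6 [240. 182.   9.   8.] [0.544 0.154 0.024] 0.028
dish 0.66 [234. 189.  51.  51.] [0.529 0.168 0.004] 0.034
tray 0.79 [307. 201.  60.  62.] [0.486 0.001 0.067] 0.388
loupe 0.69 [267. 125.  13.  16.] [0.691 0.079 0.027] 0.036
square_block 0.74 [241. 122.  21.  21.] [0.713 0.14  0.01 ] 0.016
tweezers 0.43 [160. 267.   2.   2.] [0.326 0.346 0.009] 0.011
```

Both pucks are in the dish, the three others are in the tray, and the tray hangs level. I set it down.

Emit:
jog_arm --moves '[[[1.5, 0, 0, 0.2, 0, 0, 0], [1.5, 0, 0, 0.5, 0, 0, 0], [1.5, 0, 0, 0.8, 0, 0, 0], [1.5, 0, 0, 0.9, 0, 0, 0], [1.5, 0, 0, 0.9, 0, 0, 0], [1.5, 0, 0, 0.9, 0, 0, 0], [1.5, 0, 0, 0.7, 0, 0, 0], [1.5, 0, 0, 0.5, 0, 0, 0], [1.5, 0, 0, 0.3, 0, 0, 0], [1.5, 0, 0, 0.2, 0, 0, 0], [1.5, 0, 0, 0.15, 0, 0, 0], [1.5, 0, 0, 0.1, 0, 0, 0], [1.5, 0, 0, 0.05, 0, 0, 0], [1.5, 0, 0, 0, 0, 0, 0], [1.5, 0, 0, 0, 0, 0, 0]]]'

```text
time: 25.98
tool_pos: [0.4905, -0.0402, 0.0484]
tool_rot: [0.0, 0.305, 0.952, 0.0]
contact_force: [-0.5, 1.0, -4.7]
gripper_width: 0.227
grasp_force: 59.0
```

Emit:
jog_arm --moves '[[[1.5, 0, 0, 0.05, 0, 0, 0], [1.5, 0, 0, 0.03, 0, 0, 0], [1.5, 0, 0, 0, 0, 0, 0], [1.5, 0, 0, 0, 0, 0, 0]]]'

```text
time: 26.32
tool_pos: [0.4904, -0.0402, 0.0475]
tool_rot: [0.0, 0.305, 0.952, 0.0]
contact_force: [0.1, -0.3, -4.0]
gripper_width: 0.226
grasp_force: 59.1
```

Emit:
jog_arm --moves '[[[1.5, 0, 0, 0.04, 0, 0, 0], [1.5, 0, 0, 0.03, 0, 0, 0], [1.5, 0, 0, 0, 0, 0, 0], [1.5, 0, 0, 0, 0, 0, 0]]]'

```text
time: 26.65
tool_pos: [0.4905, -0.0403, 0.0474]
tool_rot: [0.0, 0.305, 0.952, -0.0]
contact_force: [-4.6, -0.2, 4.0]
gripper_width: 0.225
grasp_force: 60.1
```

Contact: the force went from -4.7 to +4 N. I release gently, opening to about 5 cm, then rise straight up.

Emit:
jog_arm --moves '[[[2.2, 0, 0, 0, 0, 0, 0], [2.6, 0, 0, 0, 0, 0, 0], [3.2, 0, 0, 0, 0, 0, 0], [4.0, 0, 0, 0, 0, 0, 0], [5.0, 0, 0, 0, 0, 0, 0], [6.0, 0, 0, 0, 0, 0, 0], [6.0, 0, 0, 0, 0, 0, 0], [6.0, 0, 0, -0.3, 0, 0, 0], [6.0, 0, 0, -0.8, 0, 0, 0], [6.0, 0, 0, -1.5, 0, 0, 0], [6.0, 0, 0, -1.5, 0, 0, 0], [6.0, 0, 0, -1.5, 0, 0, 0], [6.0, 0, 0, -1.5, 0, 0, 0], [6.0, 0, 0, -1.5, 0, 0, 0], [6.0, 0, 0, -1.5, 0, 0, 0], [6.0, 0, 0, -1.5, 0, 0, 0], [6.0, 0, 0, -1.0, 0, 0, 0], [6.0, 0, 0, -0.5, 0, 0, 0], [6.0, 0, 0, 0, 0, 0, 0]]]'

```text
time: 28.23
tool_pos: [0.4911, -0.0403, 0.1793]
tool_rot: [0.001, 0.305, 0.952, 0.0]
contact_force: [0.5, 0.1, 0.1]
gripper_width: 0.702
grasp_force: 0.0
```

```bash
python3 - <<'E'
from h import *
f=look()
fl=pts(f,np.ones((384,512),bool)); m=(abs(fl[:,0]-.49)<.05)&(abs(fl[:,1]+.04)<.05)&(fl[:,2]<.009)&(fl[:,2]>-.003); q=fl[m]
print('floor plane world',len(q),np.linalg.lstsq(np.c_[q[:,:2],np.ones(len(q))],q[:,2],rcond=None)[0].round(3),q.mean(0))
g=grab_frame("top")
for o in ("puck","dish","loupe","square_block"):
    for r in regions_of(o,g)[:2]:
        Y=pts(g,r['pixels']); print(o,round(r['p'],2),np.median(Y,0).round(3))
a=cv2.resize(f['color'],(448,336)); b=cv2.resize(g['color'][90:260,150:370],(340,263),interpolation=3)
out=np.zeros((336,790,3),np.uint8); out[:,:448]=a; out[:263,450:790]=b; cv2.imwrite('pics/fin.png',out)
E
```

```text
t 28.28 p [ 0.4905 -0.0402  0.178 ] tilt 0.06 lip [0.4753 0.0519 0.1346] j [-0.23 -0.24  1.97  0.    1.4  -1.18] F [-0.8  0.1  0.7]
puck 0.86 [435. 142.  22.  23.] tool [0.04  0.192 0.158] world [0.569 0.139 0.02 ]
puck 0.67 [432. 114.  24.  20.] tool [0.068 0.183 0.157] world [0.542 0.148 0.021]
large 0.7 [242. 136.  26.  28.] tool [ 0.047 -0.017  0.16 ] world [ 0.443 -0.027  0.018]
large 0.64 [235. 194.  16.  24.] tool [-0.018 -0.024  0.159] world [ 0.491 -0.071  0.019]
spot_anvil 0.63 [302. 187.  20.  18.] tool [-0.012  0.049  0.155] world [ 0.529 -0.007  0.023]
floor plane world 4617 [ 0.001 -0.003  0.002] [ 0.48659623 -0.03655778  0.00302911]
puck 0.57 [0.575 0.143 0.023]
dish 0.77 [0.529 0.168 0.004]
loupe 0.44 [0.689 0.077 0.028]
square_block 0.55 [0.711 0.142 0.01 ]
square_block 0.28 [0.572 0.143 0.023]
```

View pics/fin.png

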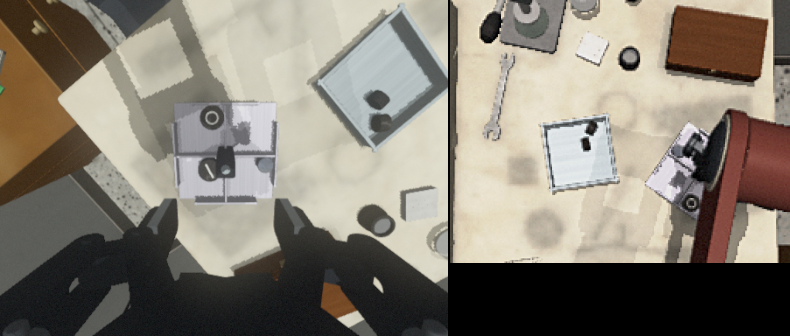

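The combined view shows the tray flat and released at left (225,150), with two large specimens and the anvil still in it and the pair bay empty. Both small specimens are in the dish at (377,100) and (381,122). The block and loupe have not moved.

```bash
python3 -c "
from h import *
print(job_done())"
```

```text
the job is handed in; nothing more can be done
None
```

Job handed in: the two small specimens are in the dish, though both landed on their edges rather than face up. The other three are still in the tray, which is set down level beside the dish and released; the dish, loupe and block stayed in place, and the tweezers (never approached) were not re-measured.

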